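# Unhook a hanging bin and park it in its dock

## Robot

A 6-joint arm with a two-finger parallel gripper is mounted at the origin on a cart in front of the work surface, level with it; the furniture and walls round the work are solid. World frame = base frame: x ahead of the robot, y to its left, z up, the work surface at z = 0. Lengths are in m, angles in rad, forces in N, time in s.
With the tool pointing down it reaches from about 0.35 to 0.975 m from the base axis. Payload 4.9 kg.
Tool frame: the origin (TCP) lies at the centre of the arm's flange, where the gripper is bolted on; the fingertips stand 173 mm ahead of it and the grasp point (between the pads) lies 155 mm ahead of it (manip.tip_extent is the distance from the TCP to the fingertips, in m); z points along the fingers, y is the direction in which the jaws open and shut (so a half turn about z gives the same grasp; the last joint's range is limited). The gripper opens to 85 mm and grips with 20 to 120 N. Pads are 22 mm wide; open, the fingers measure 114 mm over their backs; the gripper's body (76 mm by 85 mm) begins 54 mm behind the grasp point. The pads swing forward as they close: fully open they stand 13 mm farther back than shut.
Start: joints at [1.121, 0.053, 1.613, -0, 1.476, -0.119], TCP at [0.203, 0.591, 0.405] pointing down, gripper open.
Joint ranges: [-3.01, 3.01], [-1.01, 2.22], [0.06, 2.58], [-1.02, 4.17], [0.09, 2.62], [-3.14, 3.14]. Speed limits (rad/s): [2.57, 2.57, 3.14, 3.14, 3.14, 3.14].

## Interface

Orientations are given as a unit quaternion [w, x, y, z].
In Python, from rig import manip gives the robot as it stands.
- The arm moves only by the tool play_rows, never from a script. Its argument "targets" is a list of rows, each a list of 3 entries, a list of its own where there are three numbers: the shift along the world's x, y, z normalised to -1 to 1, where 1 is 3 cm, then the turn, a rotation vector about the world's x, y, z normalised to -1 to 1, where 1 is 5 degrees, then the gripper's target within -1 to 1 (shut at 1, half-way at 0, fully open at -1). A call has 1 to 8 rows; each row shifts and turns the pose as measured when the row begins; what a row does not reach is not made up. A row lasts 1/12 s, in which the tool goes at most 41.7 mm and 7.16 degrees, less where a joint would pass 70% of its speed; a pose out of reach is approached as far as the arm can. A call with a number of a shift or a turn outside -1 to 1 is refused whole. A call with a gripper value outside its range is refused whole. The fingers move at their own pace and stop on an object; the grip force is fixed at half the most. Time passes only in rows, so rows that do not move let the fingers close. It gives the time, the measured TCP pose, the force and the opening at its end, in the units of the state.
- manip.get_state(): the state, without advancing time (a new reading comes with each control period).
- manip.get_image(name): name is "side" or "top" or "wrist"; returns the picture (384x512x3 uint8, red, green, blue); there is no depth.
- manip.camera_params(name): a dict with "intrinsics" (3x3 intrinsics, pixels), "distortion" ([k1, k2, p1, p2, k3] as OpenCV has them; the pictures are not rectified), "rvec" (rotation vector, rad) and "tvec" (3), from world to camera coordinates, as OpenCV has them. Camera axes: x right, y down, z forward; pixel columns grow to the right and rows downward; lengths in m; the calibration is good to about 2 mm. A picture is of the moment at which its call begins: read the wrist's pose just before it. camera_params takes no time and is no camera call; for the wrist camera it gives the pose at the moment of the call.
- manip.finish_job(): hands the job in, once; it reports no verdict.
Trained networks look in the newest picture that a camera, given by its name, has taken for a name from the list of things; names that differ only in an ending like _2 or _b are one class to them, and where a whole thing is asked for, a point or a joint stands for the part that bears it (a point fixed in the world has none). Each returns a list of dicts, best first, with "confidence" (0 to 1); they miss things now and then, are a little off and sometimes report something else, mostly with a low value. They report only what shows in the picture. A call takes as long as a camera call.
- manip.recognise(label, camera): "point" ([x, y, z] in m, in the coordinates of the camera as it stood for that picture, good to about 4 mm: the middle of the surface that is visible of it).
- manip.outline_of(label, camera): "mask" (384x512 bool, what is visible of it).
- manip.mark_of(label, camera): "point" ([x, y, z] in m, in the coordinates of the camera as it stood for that picture, good to about 4 mm: a listed point, or the origin of a listed thing).
The state is a dict: "clock": time; "joint_positions": joint angles; "dq": joint speeds; "tau": joint torques, N m; "tool_pos": TCP position; "orientation": TCP orientation; "force": force on the tool from outside, world axes, zero at the start; "ft_torque": the same for the moment, N m; "grip_width": opening from 0.0 (shut) to 1.0 (fully open).
Only numpy, scipy, OpenCV 4.12 (cv2) and the standard library are available. Lean on these libraries where they do the work, as an engineer would, in place of code of your own. Each camera call takes 0.05 s, during which the arm holds its last target.

## Task

Take the green bin off the hanging rack by its leaning front lip: tilt its front upward until its foot comes out from under the keeper strip, then lift its hook off the ledge. Stand it upright on the bare bench top and let go, then take it again across its two sides and park it flat and released between the guides of the wooden dock, with its front lip toward the tall backstop. Do not drop it, and leave the grey and orange bins hanging and the brown bottle and blue jar standing where they are.

Things in the scene. Friction and masses are not known exactly. Their poses are not given: they have to be found in the camera images.
- green_bin: Green open-topped plastic hanging bin, empty, 110 mm deep (its x), 60 mm wide (y), 60 mm high, walls 4 mm, about 0.2 kg (varies). Origin: centre of its underside; z up, front faces -x. A leaning grip lip at the front (see grip_lip), a hook at the back (see hook_nib), a foot tab at the back's bottom (see foot_tab).
- grip_lip (a point): Centre of the green bin's front grip lip, at (-58, 0, 46) mm in the bin's frame. The lip is 12 mm thick, 60 mm wide, 34 mm long and leans 0.3 rad outward (its top farther to -x), from height 30 to 64 mm; foremost point x = -70 mm.
- hook_nib (a point): Lower end of the green bin's hook nib, at (71, 0, 47) mm in the bin's frame. The hook: a top plate at height 55 to 60 mm reaches back from the wall (x = 55 mm) to x = 71 mm; from it the nib, 5 mm thick and 10 mm long, hangs behind the rack's ledge, its front face at x = 65 mm at the top, sloping 0.42 rad backward as it goes down. Wall and nib leave 2 to 6 mm of play round the ledge plate.
- foot_tab (a point): Tip of the green bin's foot tab, at (67, 0, 3) mm in the bin's frame: 40 mm wide, 6 mm high, sticking 12 mm out of the back. While the bin hangs it is caught under the keeper strip with 3 mm play, so the bin cannot be lifted straight up: first turn it front-up by 0.25 to 0.5 rad (best 0.35) about the ledge, easing it 2 mm back toward the rack, then lift it 15 mm or more.
- rack: Fixed grey steel hanging rack, 262 mm long along its y, 115 mm high, open front to its -x. Origin on the bench top below a bin hung in the middle place. Three bins hang in random order, turned as the rack is, at (0, -73 / 0 / +73, 60) mm in its frame, 13 mm apart and 18 mm from the end cheeks (no room for fingers). Base plate 10 mm thick, x = -20 to 77 mm.
- ledge (a point): Middle of the rack's ledge, at (63, 0, 114.5) mm in the rack's frame: the rounded top edge of an upright plate 4 mm thick (x = 61 to 65 mm) that runs along the rack's y. The keeper strip is fixed to the front of this plate: x = 55 to 61 mm, height 69 to 91 mm.
- dock: Fixed wooden dock, 172 x 100 mm, floor 10 mm above the bench. Origin on the bench top at the middle of the bay: the parked bin's origin belongs at (0, 0, 10) mm, its axes along the dock's. Backstop at its -x end, 84 mm high, face at x = -74 mm; aluminium guides, faces at y = +-34 mm, and an end rib, face at x = +72 mm, tops at height 24 mm.
- bench_front (a point): A fixed point on the bare dark bench top (height 0), about the middle of the free stretch in front of the rack, between bottle and jar; a good neighbourhood for the put-down. The bench's edge runs slantwise at its left (y about x - 0.33 m); at its right a wooden board 70 mm high begins slantwise at y about 0.11 m - x.
- grey_bin: Grey bin of the same shape and frame as the green one, hanging on the rack; leave it.
- orange_bin: Orange bin of the same shape and frame as the green one, hanging on the rack; leave it.
- bottle: Brown bottle, 40 mm across, 74 mm high, standing loose on the bench; origin at the centre of its underside.
- jar: Blue jar with white cap, 45 mm across, 70 mm high, standing loose on the bench; origin at the centre of its underside.

How it is judged:
On the way, in this order (a step that is already met when the one before it is completed fails the run):
1. the green bin is tilted front-up (over 0.12 rad) with its hook nib still behind the ledge (angle between green_bin's own z axis and vertical above 0.12 rad and z of hook_nib in the frame of rack below 0.113 m and x of hook_nib in the frame of rack above 0.055 m), for 0.02 s.
2. its hook nib is lifted off the ledge ((z of hook_nib in the frame of rack above 0.118 m or x of hook_nib in the frame of rack below 0.04 m)), for 0.1 s.
3. the green bin stands upright and released on the bare bench top (height (world z) of green_bin below 0.006 m and angle between green_bin's own z axis and vertical below 0.08 rad and contact force between the fingers and green_bin below 0.05 N and linear speed of green_bin below 0.03 m/s and angular speed of green_bin below 0.2 rad/s), for 0.2 s.
At the end, for the whole second after the job is handed in: The green bin stands flat on the dock's floor between the guides (origin within 9 mm of the bay's middle each way, underside within 4 mm of the floor's height, upright within 0.08 rad, in line within 0.17 rad), its lip toward the backstop, at rest and released (x of green_bin in the frame of dock between -0.009 and 0.009 m and y of green_bin in the frame of dock between -0.009 and 0.009 m and height (world z) of green_bin between 0.006 and 0.014 m and angle between green_bin's own z axis and vertical below 0.08 rad and x of grip_lip in the frame of dock below -0.045 m and angle between the x axis of green_bin and the x axis of dock, either way round below 0.17 rad and contact force between the fingers and green_bin below 0.05 N and linear speed of green_bin below 0.03 m/s and angular speed of green_bin below 0.2 rad/s); the robot touches nothing.
It fails at once if the grey or orange bin moved more than 20 mm (distance of any of grey_bin, orange_bin from where it was at the start of the episode above 0.02 m).
It fails at once if the bottle or the jar moved more than 25 mm or tipped over (distance of any of bottle, jar from where it was at the start of the episode above 0.025 m or angle between any of bottle, jar's own z axis and vertical above 0.5 rad).
It fails at once if the green bin dropped (falls faster than 0.6 m/s out of the fingers) (linear speed of green_bin above 0.6 m/s and contact force between the fingers and green_bin below 0.05 N).
It also fails if it takes over 61 s, if anything falls off the work surface, if the arm or the gripper's body presses on something with over 40 N, if the wrist force passes 120 N, or if a joint passes its speed limit or range.

## Working session

There is one attempt and no reset: what is moved stays moved. The work goes in short steps, Python scripts to look and compute and a tool call to move; the robot and the scene stay as the last step left them, time stands still between calls to the robot, and variables do not carry over. Pictures are saved under pics/ and viewed, and the job is handed in when it is done.

Besides the shell and the picture viewer there is one more tool, called by a JSON object that holds its "op" and its "data", one argument or row to a line. play_rows: Moves the arm, as the interface text tells. Its arguments: {"type":"object","properties":{"targets":{"type":"array","items":{"type":"array"}}},"required":["targets"]}

```bash
ls; mkdir -p pics; python3 - <<'E'
from rig import manip
import cv2,numpy as np
s=manip.get_state();print({k:np.round(v,3) for k,v in s.items()})
for c in ["side","top","wrist"]:
    im=manip.get_image(c);cv2.imwrite(f"pics/{c}0.png",im[:,:,::-1])
    p=manip.camera_params(c);print(c,{k:np.round(np.array(v),3).tolist() for k,v in p.items()})
E
```

```text
pics
{'clock': np.float64(0.0), 'joint_positions': array([ 1.121,  0.053,  1.614, -0.   ,  1.476, -0.119]), 'dq': array([ 0.001, -0.   , -0.001, -0.001,  0.001, -0.   ]), 'tau': array([ 2.0000e-03, -3.9367e+01, -3.7018e+01, -0.0000e+00,  7.0000e-03,
        0.0000e+00]), 'tool_pos': array([0.203, 0.591, 0.403]), 'orientation': array([-0.   ,  0.165,  0.986, -0.001]), 'force': array([ 0.276, -0.061, -0.151]), 'ft_torque': array([ 0.061, -0.002, -0.023]), 'grip_width': np.float64(1.001)}
side {'intrinsics': [[425.036, 0.0, 258.243], [0.0, 425.036, 195.247], [0.0, 0.0, 1.0]], 'distortion': [0.051, 0.0, 0.0, 0.0, 0.0], 'rvec': [1.918, -0.506, 0.344], 'tvec': [-0.55, 0.163, 0.76]}
top {'intrinsics': [[449.938, 0.0, 254.139], [0.0, 449.938, 200.643], [0.0, 0.0, 1.0]], 'distortion': [-0.027, 0.0, 0.0, 0.0, 0.0], 'rvec': [2.155, -2.223, 0.059], 'tvec': [-0.079, 0.565, 1.108]}
wrist {'intrinsics': [[316.913, 0.0, 252.819], [0.0, 316.913, 192.48], [0.0, 0.0, 1.0]], 'distortion': [-0.014, 0.0, 0.0, 0.0, 0.0], 'rvec': [-2.371, -1.692, -0.225], 'tvec': [-0.624, -0.033, 0.38]}
```

View pics/side0.png

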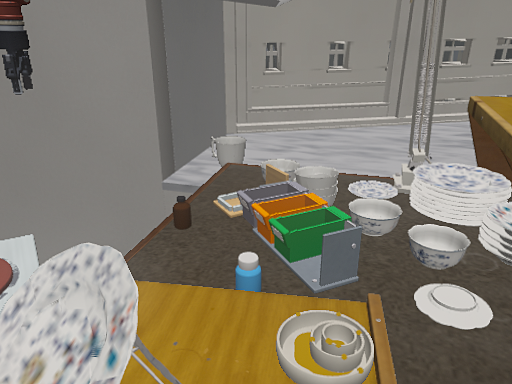

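View pics/top0.png

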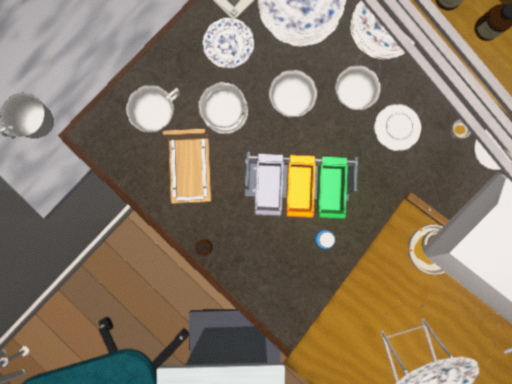

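View pics/wrist0.png

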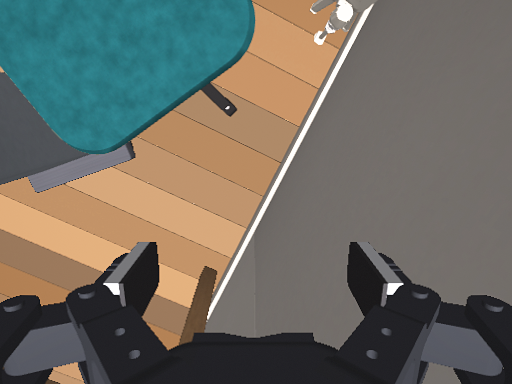

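```bash
cat > h.py <<'E'
from rig import manip
import cv2,numpy as np
from scipy.spatial.transform import Rotation as R
def w(c,p,P=None):
    P=P or manip.camera_params(c)
    Rm=R.from_rotvec(np.ravel(P["rvec"])).as_matrix()
    return Rm.T@(np.array(p)-np.ravel(P["tvec"]))
def proj(c,pts,P=None):
    P=P or manip.camera_params(c)
    return cv2.projectPoints(np.array(pts,float).reshape(-1,1,3),np.array(P["rvec"],float),np.array(P["tvec"],float),np.array(P["intrinsics"]),np.array(P["distortion"],float))[0].reshape(-1,2)
def ray(c,uv,P=None):
    P=P or manip.camera_params(c)
    n=cv2.undistortPoints(np.array(uv,float).reshape(-1,1,2),np.array(P["intrinsics"]),np.array(P["distortion"],float)).reshape(-1,2)
    Rm=R.from_rotvec(np.ravel(P["rvec"])).as_matrix()
    d=np.c_[n,np.ones(len(n))]@Rm
    return -Rm.T@np.ravel(P["tvec"]),d
def onz(c,uv,z,P=None):
    o,d=ray(c,uv,P); return o+d*((z-o[2])/d[:,2:3])
def q(o): return R.from_quat([o[1],o[2],o[3],o[0]])
E
python3 - <<'E'
from h import *
for c in ["side","top"]:
    for l in ["rack","ledge","green_bin","grip_lip","hook_nib","foot_tab","dock","bench_front","grey_bin","orange_bin","bottle","jar"]:
        for r in manip.mark_of(l,c)[:2]:
            print(c,l,round(r["confidence"],2),np.round(w(c,r["point"]),4))
print(manip.get_state()["clock"])
E
```

```text
side rack 0.42 [ 0.4259 -0.1031 -0.0019]
side ledge 0.32 [ 0.5729 -0.2804  0.0545]
side green_bin 0.89 [ 0.5728 -0.2807  0.0541]
side grip_lip 0.75 [ 0.5233 -0.2741  0.1034]
side hook_nib 0.64 [ 0.6473 -0.2817  0.107 ]
side dock 0.72 [0.6445 0.0619 0.0019]
side bench_front 0.92 [ 0.4263 -0.1053 -0.0047]
side grey_bin 0.43 [ 0.5228 -0.2732  0.1036]
side orange_bin 0.28 [ 0.6475 -0.2814  0.1058]
side bottle 0.74 [ 0.4475  0.0355 -0.0052]
side jar 0.68 [ 0.4575 -0.2637 -0.0005]
top rack 0.6 [ 5.907e-01 -2.022e-01  3.000e-04]
top rack 0.55 [ 0.4574 -0.2659 -0.0026]
top ledge 0.91 [ 0.6499 -0.2075  0.1138]
top green_bin 0.62 [ 0.5763 -0.2774  0.0585]
top grip_lip 0.37 [ 0.6511 -0.2853  0.0626]
top hook_nib 0.97 [ 0.6506 -0.2834  0.109 ]
top foot_tab 0.92 [ 0.6537 -0.2848  0.0611]
top foot_tab 0.51 [ 0.6529 -0.2857  0.1114]
top dock 0.9 [ 0.6512  0.0626 -0.0011]
top bench_front 0.67 [ 0.4307 -0.0968 -0.0016]
top grey_bin 0.61 [ 0.591  -0.1324  0.0595]
top orange_bin 0.64 [ 0.5909 -0.2072  0.0574]
top bottle 0.47 [ 0.4515  0.0316 -0.0048]
top bottle 0.32 [ 0.5904 -0.2066  0.059 ]
top jar 0.67 [ 0.4581 -0.267  -0.0007]
1.35
```

The side view shows the green bin as the nearest one on the rack (about 312,235), with the blue jar in front at (248,270) and the bottle at (182,213). In the top view the green bin is at the right end of the rack (333,187), and the dock is at (190,170) with its tall backstop at the far (+x) end (184,132). The bin will therefore need a half turn. Next I'll refine the poses by fitting models to the outlines.

```bash
cat > fit.py <<'E'
from h import *
def box(x0,x1,y0,y1,z0,z1): return np.array([[x,y,z] for x in(x0,x1) for y in(y0,y1) for z in(z0,z1)])/1000
def Rz(a): return R.from_euler('z',a).as_matrix()
def pose(xy,yaw,z=0): return (Rz(yaw),np.array([xy[0],xy[1],z]))
def app(T,p): return np.asarray(p)@T[0].T+T[1]
lip=np.array([[-58+s*6*np.cos(.3)-t*17*np.sin(.3),y,46.5-0+s*6*np.sin(.3)*1+t*17*np.cos(.3)] for s in(-1,1) for t in(-1,1) for y in(-30,30)])/1000
body=box(-55,55,-30,30,0,60)
E
python3 - <<'E'
from fit import *
im=manip.get_image("top")
for n,(a,b,c,d) in {"rack":(235,365,140,250),"dock":(155,225,120,215)}.items():
    z=cv2.resize(im[c:d,a:b],None,fx=6,fy=6,interpolation=cv2.INTER_CUBIC)
    cv2.imwrite(f"pics/top_{n}.png",cv2.resize(z,None,fx=.99,fy=.99)[:600,:800,::-1])
im=manip.get_image("side");z=cv2.resize(im[170:300,165:365],None,fx=4,fy=4,interpolation=cv2.INTER_CUBIC)
cv2.imwrite("pics/side_rack.png",z[:,:,::-1])
E
```

```text
(no output)
```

View pics/top_rack.png

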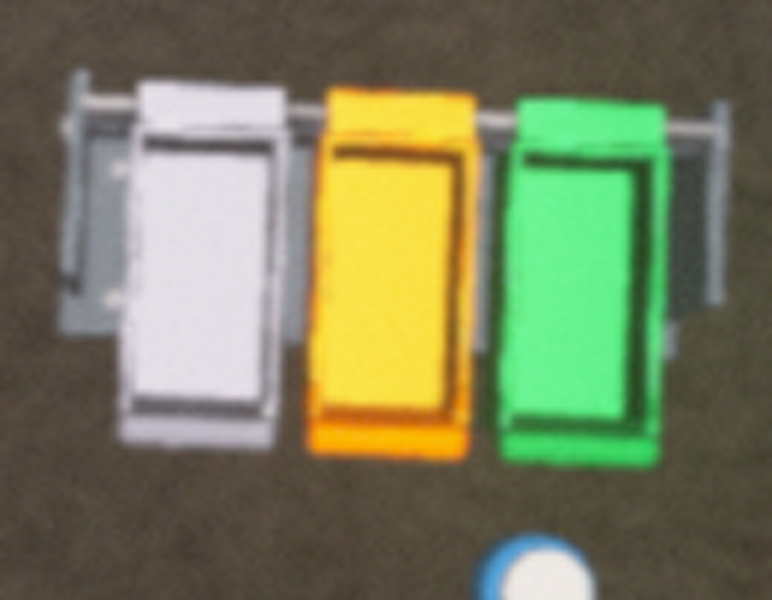

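View pics/top_dock.png

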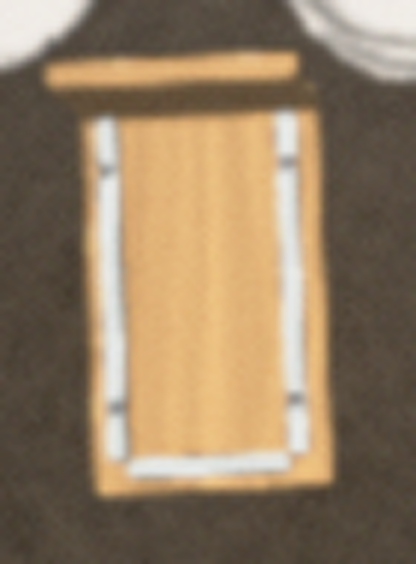

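View pics/side_rack.png

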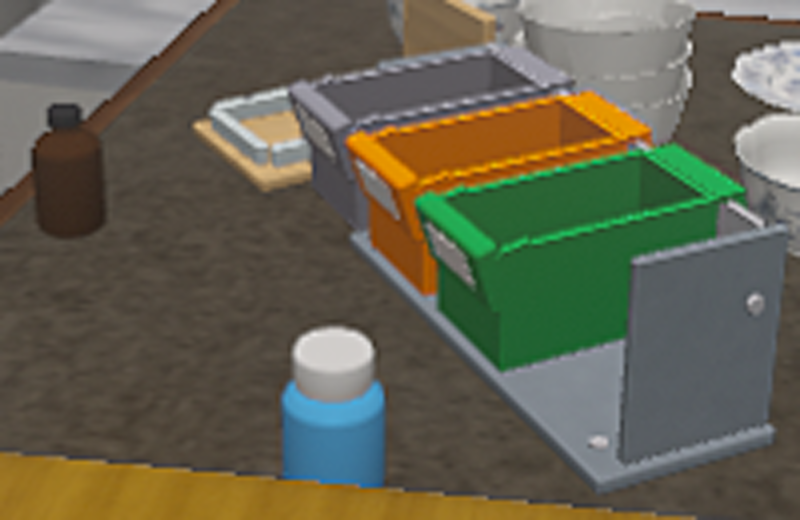

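```bash
python3 - <<'E'
from fit import *
from scipy.optimize import least_squares
P=manip.camera_params("top")
def px(u,o): return (np.array(u)+.5)/5.94-.5+np.array(o)
lipF=px([(118,445),(274,448),(308,455),(468,460),(500,464),(660,466)],(235,140))
hk=px([(137,82),(285,88),(327,88),(476,95),(518,100),(664,105)],(235,140))
def model(v):
    T=pose(v[:2],v[2]); a=[];b=[]
    for yc in(73,0,-73):
        for s in(1,-1):
            a.append([-68.7,yc+30*s,120.5]); b.append([71,yc+v[3]*s,120])
    return T,np.array(a)/1000,np.array(b)/1000
def res(v):
    T,a,b=model(v)
    return np.r_[(proj("top",app(T,a),P)-lipF).ravel(),(proj("top",app(T,b),P)-hk).ravel()]
s=least_squares(res,[.585,-.206,0,27]);print("rack",s.x,np.abs(s.fun).reshape(-1,2).round(2).tolist())
print("green origin",app(pose(s.x[:2],s.x[2]),[0,-.073,.06]),"ledge",app(pose(s.x[:2],s.x[2]),[.063,0,.1145]))
# independent side check: lip/hook corners
d=px([(48,88),(298,78),(97,494),(334,482),(128,460),(290,453)],(155,120))
g=px([(116,120),(127,455),(276,112),(289,452)],(155,120))
def resd(v):
    T=pose(v[:2],v[2])
    m=np.array([[-74,-50,84],[-74,50,84],[v[3]*1000,-50,10],[v[3]*1000,50,10]])/1000
    r=(proj("top",app(T,m),P)-d[:4]).ravel()
    e=[]
    for y,(p0,p1) in((-34,g[:2]),(34,g[2:])):
        q0,q1=proj("top",app(T,np.array([[-70,y,24],[70,y,24]])/1000),P)
        n=np.array([-(q1-q0)[1],(q1-q0)[0]]);n/=np.linalg.norm(n)
        e+=[(p0-q0)@n,(p1-q0)@n]
    q0,q1=proj("top",app(T,np.array([[72,-30,24],[72,30,24]])/1000),P)
    n=np.array([-(q1-q0)[1],(q1-q0)[0]]);n/=np.linalg.norm(n)
    e+=[(p-q0)@n for p in d[4:6]]
    return np.r_[r,e]
s2=least_squares(resd,[.648,.062,np.pi-.05,.086]);print("dock",s2.x,s2.fun.round(2))
# overlay both
for c in("top","side"):
    im=manip.get_image(c)[:,:,::-1];k=4 if c=="side" else 5
    big=cv2.resize(im,None,fx=k,fy=k,interpolation=cv2.INTER_CUBIC)
    Tr=pose(s.x[:2],s.x[2]);Td=pose(s2.x[:2],s2.x[2])
    def L(T,pts,col):
        p=(proj(c,app(T,np.array(pts)/1000))+.5)*k
        cv2.polylines(big,[np.round(p).astype(int)],True,col,1)
    for yc in(73,0,-73):
        L(Tr,[[-68.7,yc-30,120.5],[-68.7,yc+30,120.5],[55,yc+30,120],[55,yc-30,120]],(255,0,255))
        L(Tr,[[-55,yc-30,60],[-55,yc+30,60],[55,yc+30,60],[55,yc-30,60]],(255,0,255))
    L(Tr,[[63,-131,115],[63,131,115]],(0,0,255))
    L(Td,[[-74,-34,24],[-74,34,24],[72,34,24],[72,-34,24]],(0,0,255));L(Td,[[-74,-50,84],[-74,50,84],[-74,50,10],[-74,-50,10]],(255,0,0))
    if c=="top": cv2.imwrite("pics/ov_top.png",big[600:1250,770:1830][:, :][:600,:])
    else: cv2.imwrite("pics/ov_side.png",big[640:1200,660:1460])
im=cv2.imread("pics/ov_top.png");cv2.imwrite("pics/ov_top.png",im[:600,:800] if im.shape[1]<=800 else cv2.resize(im,(800,int(im.shape[0]*800/im.shape[1]))))
print(manip.get_state()["clock"])
E
```

```text
rack [ 0.5859574  -0.20451814 -0.07471482 28.39388147] [[0.05, 0.06], [0.18, 0.58], [0.19, 0.35], [0.24, 0.05], [0.11, 0.47], [0.33, 0.33], [0.11, 0.04], [0.05, 0.0], [0.08, 0.31], [0.14, 0.19], [0.12, 0.34], [0.16, 0.11]]
green origin [ 0.58050829 -0.27731448  0.06      ] ledge [ 0.64878164 -0.20922079  0.1145    ]
dock [0.64951359 0.06421247 3.15624017 0.08432201] [ 0.06  0.12 -0.04 -0.21  0.01 -0.09 -0.26  0.1  -0.04  0.09  0.07  0.11
 -0.09 -0.01]
1.55
```

View pics/ov_top.png

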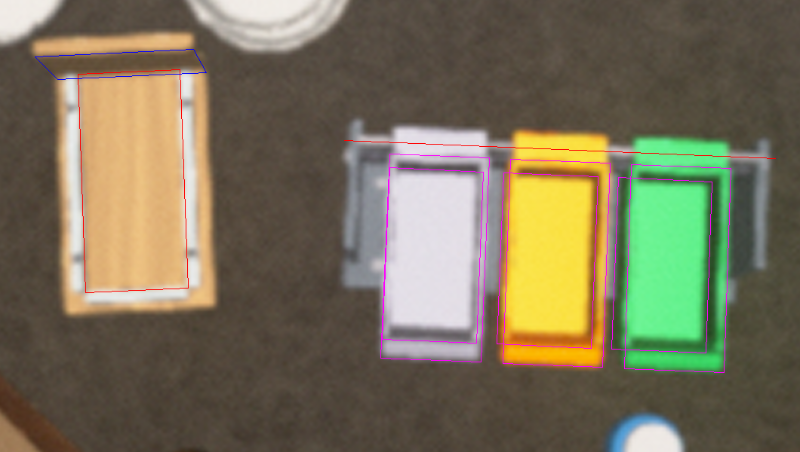

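View pics/ov_side.png

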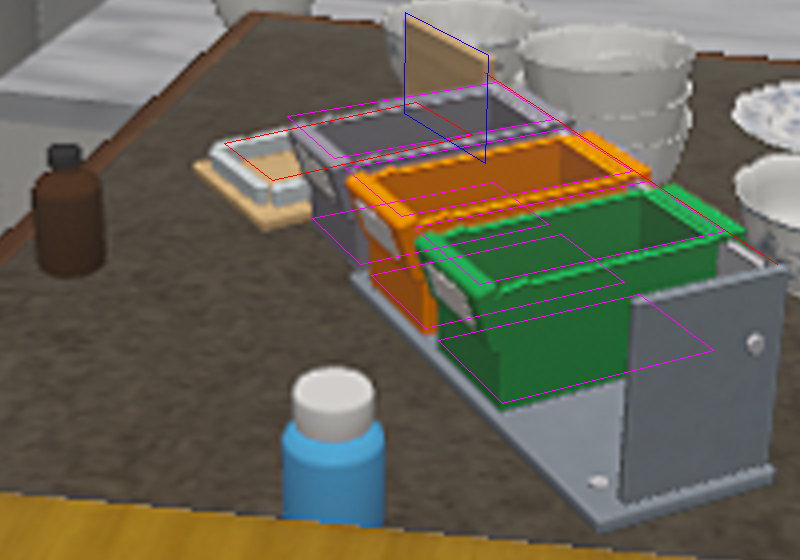

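The side-view overlay agrees with the rack fit. I get rack yaw -0.075 and the green origin at (0.5805,-0.2773,0.06). The dock is at (0.6495,0.0642), turned about 180°. I'm moving toward the lip now.

{"op": "play_rows", "data": {
  "targets": [
    [[0.6, -1, 0], [0, 0, -1], 0],
    [[0.6, -1, 0], [0, 0, -1], 0],
    [[0.6, -1, 0], [0, 0, -1], 0],
    [[0.6, -1, 0], [0, 0, -1], 0],
    [[0.6, -1, 0], [0, 0, -1], 0],
    [[0.6, -1, 0], [0, 0, -1], 0],
    [[0.6, -1, 0], [0, 0, -1], 0],
    [[0.6, -1, 0], [0, 0, -1], 0]
  ]
}}

```text
clock: 2.22
tool_pos: [0.3471, 0.3455, 0.4045]
orientation: [0.0, 0.501, 0.866, 0.002]
force: [1.0, 0.8, -0.3]
grip_width: 0.5
```

{"op": "play_rows", "data": {
  "targets": [
    [[0.4, -1, 0], [0, 0, -1], 0],
    [[0.4, -1, 0], [0, 0, -1], 0],
    [[0.4, -1, 0], [0, 0, -1], 0],
    [[0.4, -1, 0], [0, 0, -1], 0],
    [[0.3, -1, 0], [0, 0, -1], 0],
    [[0.3, -1, 0], [0, 0, -1], 0],
    [[0.3, -1, 0], [0, 0, -1], 0],
    [[0.3, -1, 0], [0, 0, 0], 0]
  ]
}}

```text
clock: 2.88
tool_pos: [0.4334, 0.0926, 0.4067]
orientation: [0.003, 0.749, 0.662, 0.004]
force: [0.3, -0.5, -0.2]
grip_width: 0.504
```

```bash
cat > plan.py <<'E'
from fit import *
def toolR(az,lean):
    # tool y along azimuth az raised by lean; tool z leans toward az, down
    a=np.array([np.cos(az),np.sin(az),0]);Z=np.array([0,0,1.])
    y=np.cos(lean)*a+np.sin(lean)*Z; z=np.sin(lean)*a-np.cos(lean)*Z
    return R.from_matrix(np.c_[np.cross(y,z),y,z])
def st():
    s=manip.get_state();return s,np.array(s["tool_pos"]),q(s["orientation"])
def delta(pt,Rt):
    s,p,r=st(); d=(np.array(pt)-p)/.03; rv=(Rt*r.inv()).as_rotvec()/np.radians(5)
    print("t",round(s["clock"],2),"p",p.round(4),"jq",np.round(s["joint_positions"],2),"F",np.round(s["force"],1),"w",round(s["grip_width"],3))
    print("shift units",d.round(2),"turn units",rv.round(2)); return d,rv
YAW=-.0747; G0=np.array([.5805,-.2773,.06])
E
python3 - <<'E'
from plan import *
T=pose(G0[:2],YAW,.06); lipc=app(T,[-.058,0,.046]); Rt=toolR(YAW,.3)
z=Rt.as_matrix()[:,2]
print(lipc, "grasp tcp",lipc-.155*z)
delta(lipc-.225*z,Rt)
E
```

```text
[ 0.52266175 -0.27297143  0.106     ] grasp tcp [ 0.47698386 -0.26955293  0.25407716]
t 2.88 p [0.4334 0.0926 0.4067] jq [ 0.04 -0.41  2.02  0.    1.53  0.17] F [ 0.3 -0.5 -0.2] w 0.504
shift units [  0.76 -12.02  -2.86] turn units [-0.36 -3.3   0.55]
```

{"op": "play_rows", "data": {
  "targets": [
    [[0.1, -1, 0], [0, -0.4, 0.1], 0],
    [[0.1, -1, 0], [0, -0.4, 0.1], 0],
    [[0.1, -1, 0], [0, -0.4, 0.1], 0],
    [[0.1, -1, 0], [-0.1, -0.4, 0.1], 0],
    [[0.1, -1, 0], [-0.1, -0.4, 0.1], 0],
    [[0.1, -1, 0], [-0.1, -0.4, 0], 0],
    [[0.1, -1, 0], [0, -0.4, 0], 0],
    [[0.1, -1, 0], [0, -0.4, 0], 0]
  ]
}}

```text
clock: 3.55
tool_pos: [0.4567, -0.16, 0.409]
orientation: [0.114, 0.726, 0.671, 0.104]
force: [-0.1, 0.3, -0.6]
grip_width: 0.504
```

{"op": "play_rows", "data": {
  "targets": [
    [[0, -1, -0.4], [0, 0, 0], 0],
    [[0, -1, -0.4], [0, 0, 0], 0],
    [[0, -1, -0.5], [0, 0, 0], 0],
    [[0, -0.6, -0.5], [0, 0, 0], 0],
    [[0, -0.1, -0.5], [0, 0, 0], 0],
    [[0, 0, -0.3], [0, 0, 0], 0],
    [[0, 0, 0], [0, 0, 0], 0]
  ]
}}

```text
clock: 4.13
tool_pos: [0.4545, -0.2833, 0.3315]
orientation: [0.119, 0.728, 0.667, 0.104]
force: [0.1, -0.4, -0.8]
grip_width: 0.5
```

```bash
python3 - <<'E'
from plan import *
T=pose(G0[:2],YAW,.06); lipc=app(T,[-.058,0,.046]); Rt=toolR(YAW,.3)
z=Rt.as_matrix()[:,2]
delta(lipc-.225*z,Rt)
im=manip.get_image("wrist");P=manip.camera_params("wrist")
for l in ["grip_lip","green_bin","jar","hook_nib"]:
    for r in manip.mark_of(l,"wrist")[:2]: print(l,round(r["confidence"],2),np.round(w("wrist",r["point"],P),4))
big=np.ascontiguousarray(cv2.resize(im[:,:,::-1],None,fx=1.5,fy=1.5))
def L(pts,col,T=T):
    p=proj("wrist",app(T,np.array(pts)/1000),P)*1.5
    cv2.polylines(big,[p.astype(int)],True,col,1)
L([[-68.7,-30,60.5],[-68.7,30,60.5],[-57.3,30,64],[-57.3,-30,64]],(255,0,255))
L([[-51,-26,0],[-51,26,0],[51,26,0],[51,-26,0]],(255,0,255))
cv2.imwrite("pics/w1.png",big)
E
```

```text
t 4.13 p [ 0.4545 -0.2833  0.3315] jq [-0.73 -0.17  1.96  0.21  1.1  -0.72] F [ 0.1 -0.4 -0.8] w 0.5
shift units [ 0.06  0.51 -0.35] turn units [0.1  0.19 0.16]
grip_lip 0.73 [ 0.5191 -0.2732  0.1049]
green_bin 0.59 [ 0.5784 -0.283   0.0629]
jar 0.81 [ 0.4608 -0.2673  0.0012]
hook_nib 0.84 [ 0.6514 -0.2805  0.1065]
```

View pics/w1.png

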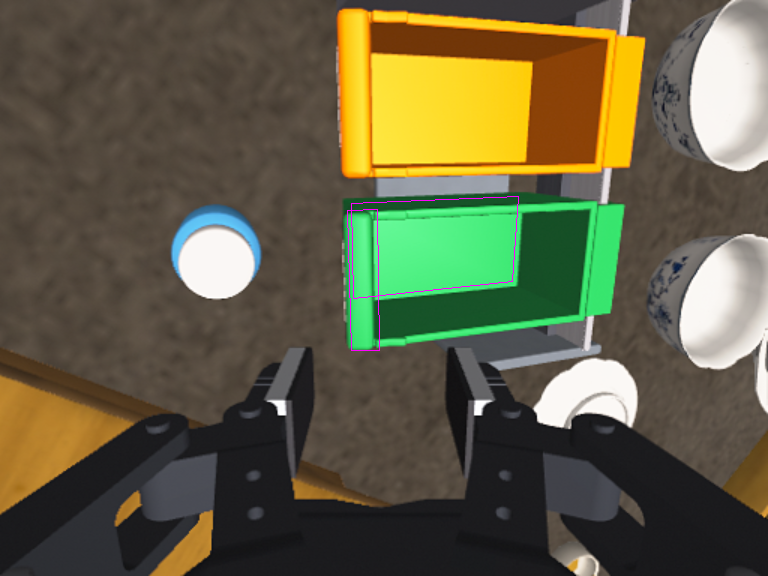

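The lip overlay in the wrist view lies within about 2 mm of the seen lip (pixels 345–372, 212–348), and the network's lip point agrees. I'll align and descend along the lip.

{"op": "play_rows", "data": {
  "targets": [
    [[0, 0.5, 0], [0.1, 0.2, 0.2], 0],
    [[0.1, 0, -0.3], [0, 0, 0], 0],
    [[0, 0, 0], [0, 0, 0], 0]
  ]
}}

```text
clock: 4.63
tool_pos: [0.4596, -0.2656, 0.3293]
orientation: [0.114, 0.721, 0.676, 0.103]
force: [-0.6, -0.8, -0.3]
grip_width: 0.498
```

```bash
python3 - <<'E'
from plan import *
Rt=toolR(YAW,.3);z=Rt.as_matrix()[:,2];g=np.array([.4747,-.2696,.256])
delta(g,Rt)
E
```

```text
t 4.63 p [ 0.4596 -0.2656  0.3293] jq [-0.7  -0.18  1.97  0.2   1.1  -0.7 ] F [-0.6 -0.8 -0.3] w 0.498
shift units [ 0.5  -0.13 -2.44] turn units [ 0.08  0.09 -0.11]
```

{"op": "play_rows", "data": {
  "targets": [
    [[0.1, 0, -0.5], [0, 0.1, 0], 0],
    [[0.1, 0, -0.5], [0.1, 0, 0], 0],
    [[0.1, -0.1, -0.5], [0, 0, -0.1], 0],
    [[0.1, 0, -0.5], [0, 0, 0], 0],
    [[0.1, 0, -0.4], [0, 0, 0], 0],
    [[0, 0, 0], [0, 0, 0], 0]
  ]
}}

```text
clock: 5.13
tool_pos: [0.4758, -0.2666, 0.2498]
orientation: [0.107, 0.724, 0.673, 0.102]
force: [0.3, 0.3, -1.2]
grip_width: 0.499
```

```bash
python3 - <<'E'
from plan import *
Rt=toolR(YAW,.3);z=Rt.as_matrix()[:,2];g=np.array([.4747,-.2696,.256])
delta(g,Rt)
im=manip.get_image("wrist");cv2.imwrite("pics/w2.png",im[:,:,::-1])
im=manip.get_image("side");cv2.imwrite("pics/s2.png",cv2.resize(im[150:300,160:360,::-1],None,fx=4,fy=4))
E
```

```text
t 5.13 p [ 0.4758 -0.2666  0.2498] jq [-0.68 -0.05  1.99  0.21  0.96 -0.71] F [ 0.3  0.3 -1.2] w 0.499
shift units [-0.04 -0.1   0.21] turn units [-0.04 -0.03 -0.03]
```

View pics/w2.png

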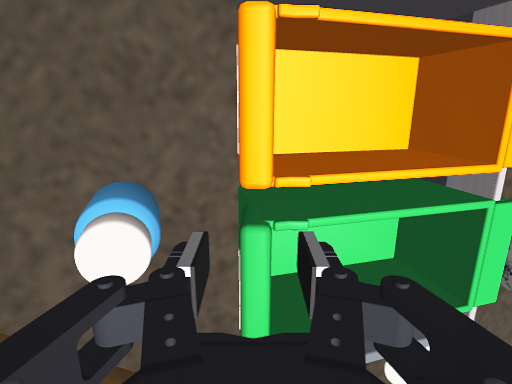

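View pics/s2.png

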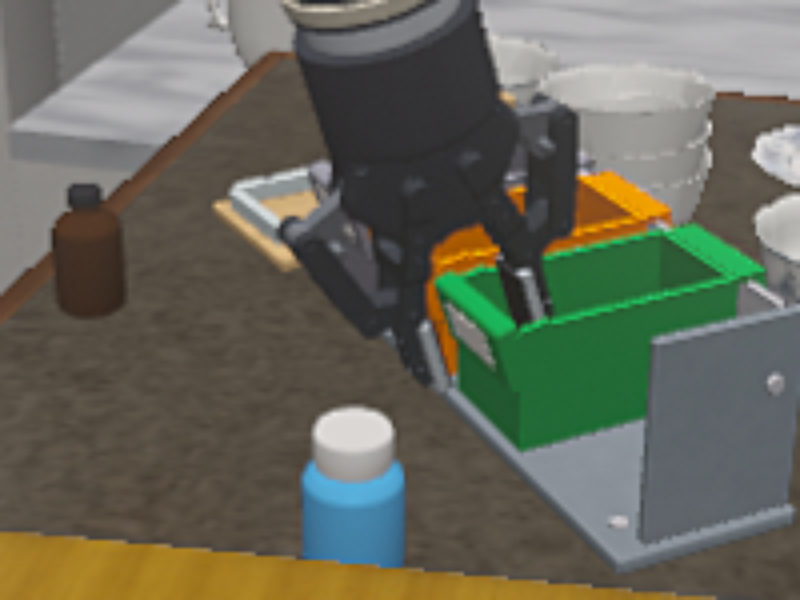

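The jaws straddle the lip, with the outer pad at (195,260) and the inner at (312,260) on either side of the lip at (256,280). The jar is clear. I'll raise 5 mm and close.

{"op": "play_rows", "data": {
  "targets": [
    [[0, -0.1, 0.2], [0, 0, 0], 0],
    [[0, 0, 0], [0, 0, 0], 1],
    [[0, 0, 0], [0, 0, 0], 1],
    [[0, 0, 0], [0, 0, 0], 1],
    [[0, 0, 0], [0, 0, 0], 1],
    [[0, 0, 0], [0, 0, 0], 1],
    [[0, 0, 0], [0, 0, 0], 1]
  ]
}}

```text
clock: 5.82
tool_pos: [0.474, -0.2715, 0.2621]
orientation: [0.107, 0.724, 0.674, 0.099]
force: [0.3, -0.3, -2.4]
grip_width: 0.128
```

```bash
python3 - <<'E'
from plan import *
Rt=toolR(YAW,.3);g=np.array([.4747,-.2696,.256])
delta(g,Rt)
im=manip.get_image("wrist");P=manip.camera_params("wrist");cv2.imwrite("pics/w3.png",im[:,:,::-1])
for l in ["hook_nib","green_bin","jar"]:
    for r in manip.mark_of(l,"wrist")[:1]: print(l,round(r["confidence"],2),np.round(w("wrist",r["point"],P),4))
# plan tilt: pivot at ledge contact
s,p,r=st()
a=np.array([-np.sin(YAW),np.cos(YAW),0]); Tr=pose([.5860,-.2045],YAW); piv=app(Tr,[.063,-.073,.115])
x=Rz(YAW)[:,0]
for th in np.radians([2.5,5,7.5,10,12.5,15,17.5,20]):
    q_=piv+R.from_rotvec(a*th).apply(p-piv)+x*.002*th/.35
    print(np.degrees(th),((q_-p)/.03).round(2))
E
```

```text
t 5.82 p [ 0.474  -0.2715  0.2621] jq [-0.69 -0.06  1.98  0.2   0.99 -0.71] F [ 0.3 -0.3 -2.4] w 0.128
shift units [ 0.02  0.06 -0.2 ] turn units [-0.   -0.08 -0.04]
hook_nib 0.88 [ 0.6503 -0.2832  0.1084]
green_bin 0.6 [ 0.5766 -0.282   0.0635]
jar 0.93 [ 4.645e-01 -2.655e-01  3.000e-04]
2.5 [ 0.23 -0.02  0.24]
5.0 [ 0.46 -0.03  0.47]
7.499999999999999 [ 0.71 -0.05  0.7 ]
10.0 [ 0.97 -0.07  0.91]
12.5 [ 1.23 -0.09  1.11]
14.999999999999998 [ 1.5  -0.11  1.3 ]
17.5 [ 1.79 -0.13  1.47]
20.0 [ 2.07 -0.16  1.64]
```

View pics/w3.png

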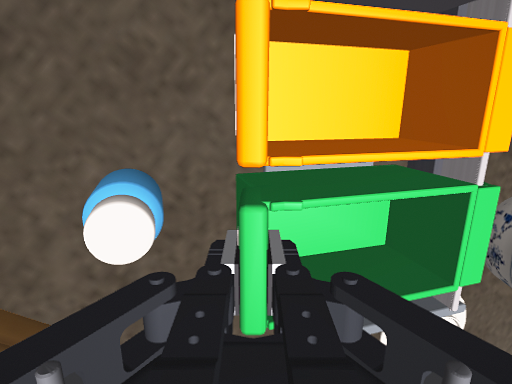

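The grip is on: the opening is about 11 mm, and the lip sits between the pads at (253,270). Now I'll tilt about the ledge, the first half first.

{"op": "play_rows", "data": {
  "targets": [
    [[0.23, 0, 0.24], [0, 0.5, 0], 1],
    [[0.23, 0, 0.23], [0.1, 0.5, 0], 1],
    [[0.25, 0, 0.23], [0, 0.5, 0], 1],
    [[0.26, -0.1, 0.21], [0, 0.5, 0], 1]
  ]
}}

```text
clock: 6.35
tool_pos: [0.5036, -0.2742, 0.2894]
orientation: [0.043, 0.731, 0.68, 0.037]
force: [0.7, 0.0, -1.9]
grip_width: 0.131
```

```bash
cat > chk.py <<'E'
from plan import *
def chk(p0=np.array([.474,-.2715,.2621]),r0=q([0.107,0.724,0.674,0.099])):
    s,p,r=st(); d=r*r0.inv(); 
    Tr=pose([.5860,-.2045],YAW)
    # bin rigid with tool since grasp: bin pose
    c=p+d.apply(G0-p0); Rb=d*R.from_euler('z',YAW)
    nib=c+Rb.apply([.071,0,.047]); lo=lambda v:(v-Tr[1])@Tr[0]
    foot=c+Rb.apply([.067,0,.006])
    print("t",round(s["clock"],2),"p",p.round(4),"o",np.round(s["orientation"],3),"F",np.round(s["force"],1),"M",np.round(s["ft_torque"],1),"w",round(s["grip_width"],3),"jq",np.round(s["joint_positions"],2))
    print("turn deg",np.degrees(d.as_rotvec()).round(1),"bin c",c.round(4),"nib rack",lo(nib).round(4),"foot rack",lo(foot).round(4))
    return c,Rb
E
python3 - <<'E'
from chk import *
chk()
im=manip.get_image("side");cv2.imwrite("pics/s3.png",cv2.resize(im[150:300,160:360,::-1],None,fx=4,fy=4))
E
```

```text
t 6.35 p [ 0.5036 -0.2742  0.2894] o [0.043 0.731 0.68  0.037] F [ 0.7  0.  -1.9] M [0.1 0.1 0.1] w 0.131 jq [-0.64  0.    1.86  0.06  1.18 -0.59]
turn deg [ 0.6 10.2 -0.2] bin c [ 0.5726 -0.2782  0.0716] nib rack [ 0.0703 -0.0746  0.1052] foot rack [ 0.0591 -0.0747  0.0656]
```

View pics/s3.png

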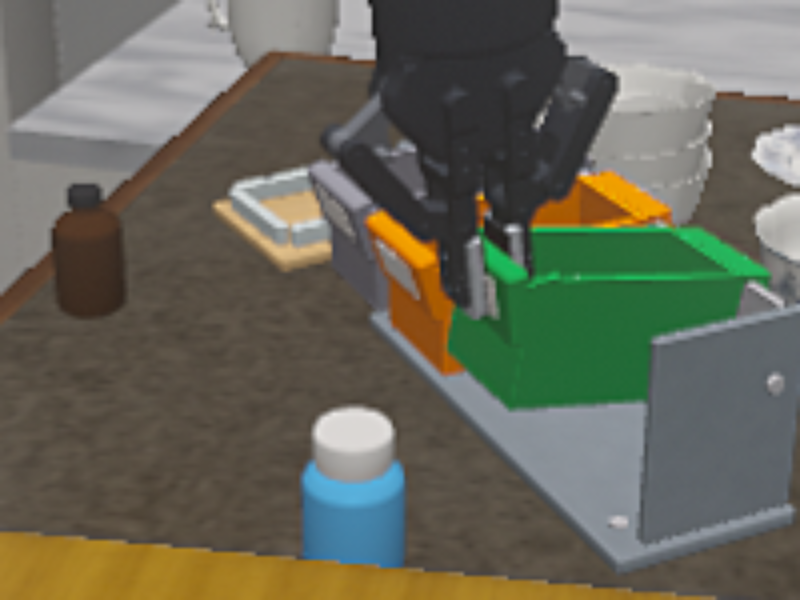

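The bin tilts with its hook still on the ledge, and the forces are small. I'll do the second half of the tilt.

{"op": "play_rows", "data": {
  "targets": [
    [[0.26, 0, 0.2], [0, 0.5, 0], 1],
    [[0.27, 0, 0.19], [0, 0.5, 0], 1],
    [[0.29, 0, 0.17], [0.1, 0.5, 0], 1],
    [[0.29, 0, 0.17], [0, 0.5, 0], 1],
    [[0, 0, 0], [0, 0, 0], 1]
  ]
}}

```text
clock: 6.82
tool_pos: [0.5396, -0.2748, 0.312]
orientation: [-0.02, 0.732, 0.681, -0.025]
force: [-0.0, 0.5, -1.9]
grip_width: 0.126
```

```bash
python3 - <<'E'
from chk import *
chk()
E
```

```text
t 6.82 p [ 0.5396 -0.2748  0.312 ] o [-0.02   0.732  0.681 -0.025] F [-0.   0.5 -1.9] M [ 0.1 -0.   0.1] w 0.126 jq [-0.59  0.09  1.73 -0.04  1.37 -0.51]
turn deg [ 1.  20.4 -0.1] bin c [ 0.5691 -0.277   0.0853] nib rack [ 0.0714 -0.0734  0.1047] foot rack [ 0.0534 -0.0737  0.0676]
```

{"op": "play_rows", "data": {
  "targets": [
    [[0.27, 0, 0.15], [0, 0.5, 0], 1],
    [[0, 0, 0.3], [0, 0, 0], 1],
    [[0, 0, 0.3], [0, 0, 0], 1]
  ]
}}

```text
clock: 7.07
tool_pos: [0.5468, -0.2742, 0.3311]
orientation: [-0.037, 0.73, 0.681, -0.04]
force: [-0.1, -0.7, -3.2]
grip_width: 0.13
```

```bash
python3 - <<'E'
from chk import *
chk()
im=manip.get_image("side");cv2.imwrite("pics/s4.png",cv2.resize(im[150:300,160:360,::-1],None,fx=4,fy=4))
E
```

```text
t 7.07 p [ 0.5468 -0.2742  0.3311] o [-0.037  0.73   0.681 -0.04 ] F [-0.1 -0.7 -3.2] M [ 0.  0. -0.] w 0.13 jq [-0.58  0.1   1.69 -0.06  1.44 -0.5 ]
turn deg [ 1.2 22.9 -0. ] bin c [ 0.5661 -0.2754  0.1034] nib rack [ 0.0692 -0.0719  0.1189] foot rack [ 0.0495 -0.0722  0.0827]
```

View pics/s4.png

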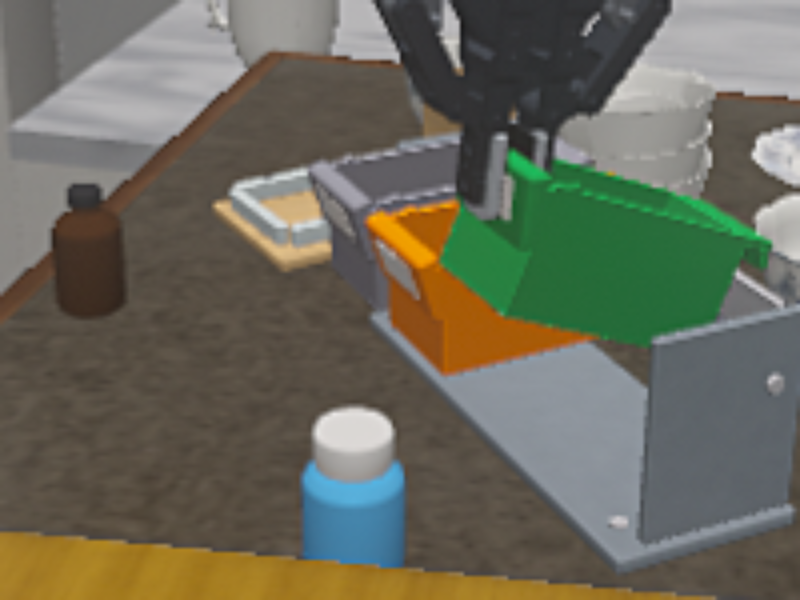

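The hook is free and the neighbouring bins are undisturbed. I'll keep lifting.

{"op": "play_rows", "data": {
  "targets": [
    [[0, 0, 0.5], [0, 0, 0], 1],
    [[0, 0, 0.6], [0, 0, 0], 1],
    [[0, 0, 0.7], [0, 0, 0], 1],
    [[-0.2, 0, 0.7], [0, 0, 0], 1],
    [[-0.5, 0, 0.5], [0, -0.3, 0], 1],
    [[-0.7, 0, 0.2], [0, -0.5, 0], 1]
  ]
}}

```text
clock: 7.62
tool_pos: [0.5015, -0.2734, 0.4299]
orientation: [-0.011, 0.731, 0.683, -0.011]
force: [-0.1, -0.2, -2.9]
grip_width: 0.133
```

```bash
python3 - <<'E'
from chk import *
c,Rb=chk()
# target: bin origin (.42,-.125), lip toward +y => bin x axis az -pi/2
p0=np.array([.474,-.2715,.2621]);r0=q([0.107,0.724,0.674,0.099])
Rbt=R.from_euler('z',-np.pi/2); d=Rbt*R.from_euler('z',YAW).inv()
ct=np.array([.42,-.125,.0])
pt=ct+d.apply(p0-G0); Rt=d*r0
print(pt); delta(pt+[0,0,.15],Rt)
E
```

```text
t 7.62 p [ 0.5015 -0.2734  0.4299] o [-0.011  0.731  0.683 -0.011] F [-0.1 -0.2 -2.9] M [0.  0.1 0. ] w 0.133 jq [-0.63 -0.08  1.7  -0.02  1.55 -0.56]
turn deg [ 1.3 18.5  0.2] bin c [ 0.5383 -0.274   0.2043] nib rack [ 0.0399 -0.0725  0.2263] foot rack [ 0.0231 -0.0726  0.1887]
[ 0.41783567 -0.01836414  0.2021    ]
t 7.62 p [ 0.5015 -0.2734  0.4299] jq [-0.63 -0.08  1.7  -0.02  1.55 -0.56] F [-0.1 -0.2 -2.9] w 0.133
shift units [-2.79  8.5  -2.59] turn units [ -2.98  -2.79 -17.02]
```

{"op": "play_rows", "data": {
  "targets": [
    [[-0.2, 0.4, 0], [0, 0, -0.7], 1],
    [[-0.2, 0.5, 0], [0, 0, -1], 1],
    [[-0.2, 0.5, 0], [0, 0, -1], 1],
    [[-0.2, 0.5, 0], [0, 0, -1], 1],
    [[-0.2, 0.5, 0], [0, 0, -1], 1],
    [[-0.2, 0.5, 0], [0, 0, -1], 1],
    [[-0.2, 0.5, 0], [0, 0, -1], 1],
    [[-0.2, 0.5, 0], [0, 0, -1], 1]
  ]
}}

```text
clock: 8.28
tool_pos: [0.4426, -0.1541, 0.4335]
orientation: [-0.007, 0.923, 0.385, -0.003]
force: [0.9, 0.0, -2.1]
grip_width: 0.128
```

{"op": "play_rows", "data": {
  "targets": [
    [[-0.2, 0.5, 0], [0, 0, -1], 1],
    [[-0.2, 0.5, 0], [0, 0, -1], 1],
    [[-0.2, 0.5, 0], [0, 0, -1], 1],
    [[-0.1, 0.5, 0], [0, 0, -1], 1],
    [[-0.1, 0.5, 0], [0, 0, -1], 1],
    [[-0.1, 0.5, 0], [0, 0, -1], 1],
    [[-0.1, 0.5, 0], [0, 0, -1], 1],
    [[0, 0.5, 0], [0, 0, -1], 1]
  ]
}}

```text
clock: 8.95
tool_pos: [0.4036, -0.0281, 0.4309]
orientation: [-0.007, 1.0, 0.027, 0.006]
force: [0.3, -0.3, -3.1]
grip_width: 0.132
```

```bash
cat > tgt.py <<'E'
from chk import *
c,Rb=chk()
p0=np.array([.474,-.2715,.2621]);r0=q([0.107,0.724,0.674,0.099])
d=R.from_euler('z',-np.pi/2)*R.from_euler('z',YAW).inv()
pt=np.array([.42,-.125,.0])+d.apply(p0-G0); Rt=d*r0
delta(pt+[0,0,.15],Rt)
E
python3 tgt.py
```

```text
t 8.95 p [ 0.4036 -0.0281  0.4309] o [-0.007  1.     0.027  0.006] F [ 0.3 -0.3 -3.1] M [ 0.1 -0.1  0. ] w 0.132 jq [-0.26 -0.53  2.06  0.02  1.61  1.26]
turn deg [ 14.3  12.8 -82. ] bin c [ 0.4106 -0.0685  0.2061] nib rack [-0.1751  0.0413  0.2295] foot rack [-0.1766  0.0574  0.1916]
t 8.95 p [ 0.4036 -0.0281  0.4309] jq [-0.26 -0.53  2.06  0.02  1.61  1.26] F [ 0.3 -0.3 -3.1] w 0.132
shift units [ 0.48  0.33 -2.63] turn units [-3.52  0.06 -0.59]
```

{"op": "play_rows", "data": {
  "targets": [
    [[0.1, 0, -0.2], [-0.4, 0, -0.1], 1],
    [[0.1, 0, -0.3], [-0.5, 0, -0.1], 1],
    [[0.1, 0.1, -0.4], [-0.5, 0, -0.1], 1],
    [[0.1, 0.1, -0.4], [-0.5, 0, -0.1], 1],
    [[0.1, 0.1, -0.4], [-0.5, 0, -0.1], 1],
    [[0, 0, -0.4], [-0.5, 0, -0.1], 1],
    [[0, 0, -0.4], [-0.5, 0, 0], 1],
    [[0, 0, -0.2], [-0.2, 0, 0], 1]
  ]
}}

```text
clock: 9.62
tool_pos: [0.4133, -0.016, 0.3479]
orientation: [0.152, 0.988, 0.001, 0.013]
force: [1.1, -0.1, -4.0]
grip_width: 0.131
```

```bash
python3 tgt.py; python3 - <<'E'
from h import *
im=manip.get_image("side");cv2.imwrite("pics/s5.png",cv2.resize(im[100:300,100:360,::-1],None,fx=3,fy=3))
im=manip.get_image("top");cv2.imwrite("pics/t5.png",cv2.resize(im[120:320,150:400,::-1],None,fx=3,fy=3))
E
```

```text
t 9.62 p [ 0.4133 -0.016   0.3479] o [0.152 0.988 0.001 0.013] F [ 1.1 -0.1 -4. ] M [ 0.5  0.1 -0. ] w 0.131 jq [-0.14 -0.46  2.16 -0.3   1.38  1.47]
turn deg [  0.5  -1.8 -85.5] bin c [ 0.4212 -0.1253  0.1474] nib rack [-0.1661 -0.0036  0.1953] foot rack [-1.652e-01 -1.000e-04  1.543e-01]
t 9.62 p [ 0.4133 -0.016   0.3479] jq [-0.14 -0.46  2.16 -0.3   1.38  1.47] F [ 1.1 -0.1 -4. ] w 0.131
shift units [ 0.15 -0.08  0.14] turn units [ 0.15  0.31 -0.03]
```

View pics/s5.png

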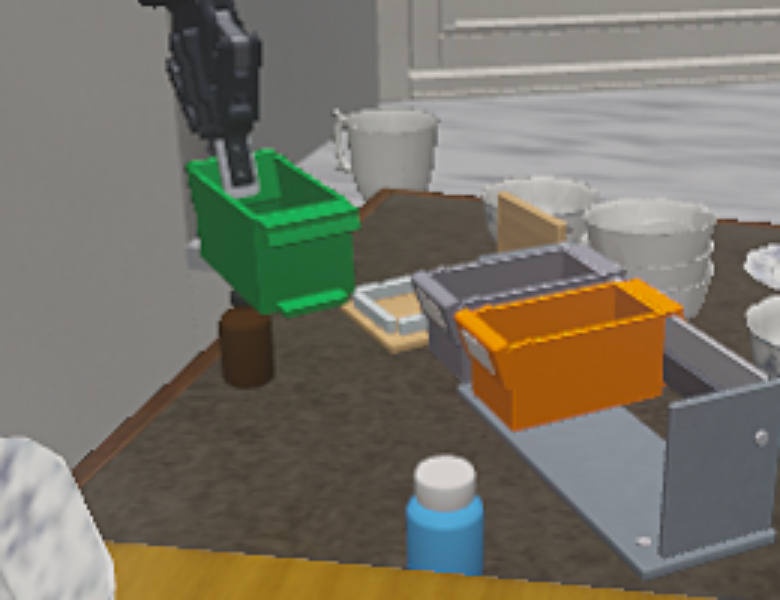

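View pics/t5.png

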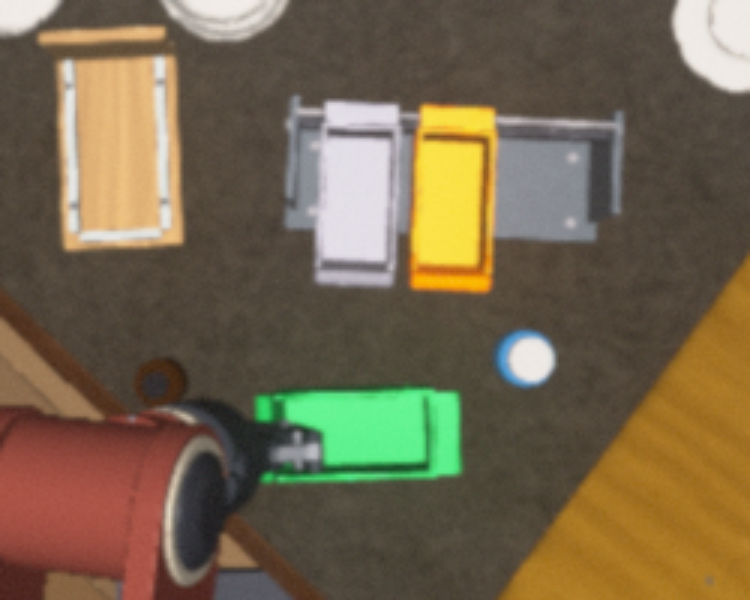

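{"op": "play_rows", "data": {
  "targets": [
    [[0.1, -0.2, -0.3], [0.1, 0.1, 0], 1],
    [[0, -0.2, -0.5], [0, 0.1, 0], 1],
    [[0, 0, -0.6], [0, 0.1, 0], 1],
    [[0, 0, -0.6], [0, 0, 0], 1],
    [[0, 0, -0.6], [0, 0, 0], 1],
    [[0, 0, -0.6], [0, 0, 0], 1],
    [[0, 0, -0.4], [0, 0, 0], 1],
    [[0, 0, -0.2], [0, 0, 0], 1]
  ]
}}

```text
clock: 10.38
tool_pos: [0.4194, -0.033, 0.2372]
orientation: [0.143, 0.99, -0.001, 0.009]
force: [-0.0, 0.1, -3.3]
grip_width: 0.13
```

```bash
python3 tgt.py; python3 - <<'E'
from h import *
im=manip.get_image("side");cv2.imwrite("pics/s6.png",cv2.resize(im[150:300,100:300,::-1],None,fx=4,fy=4))
E
```

```text
t 10.38 p [ 0.4194 -0.033   0.2372] o [ 0.143  0.99  -0.001  0.009] F [-0.   0.1 -3.3] M [0.4 0.  0. ] w 0.13 jq [-0.19 -0.3   2.23 -0.31  1.15  1.5 ]
turn deg [  1.1  -0.7 -85.8] bin c [ 0.4252 -0.1386  0.0346] nib rack [-0.161  -0.0174  0.0812] foot rack [-0.1605 -0.0131  0.0403]
t 10.38 p [ 0.4194 -0.033   0.2372] jq [-0.19 -0.3   2.23 -0.31  1.15  1.5 ] F [-0.   0.1 -3.3] w 0.13
shift units [-0.05  0.49  3.83] turn units [-0.06  0.22  0.02]
```

View pics/s6.png

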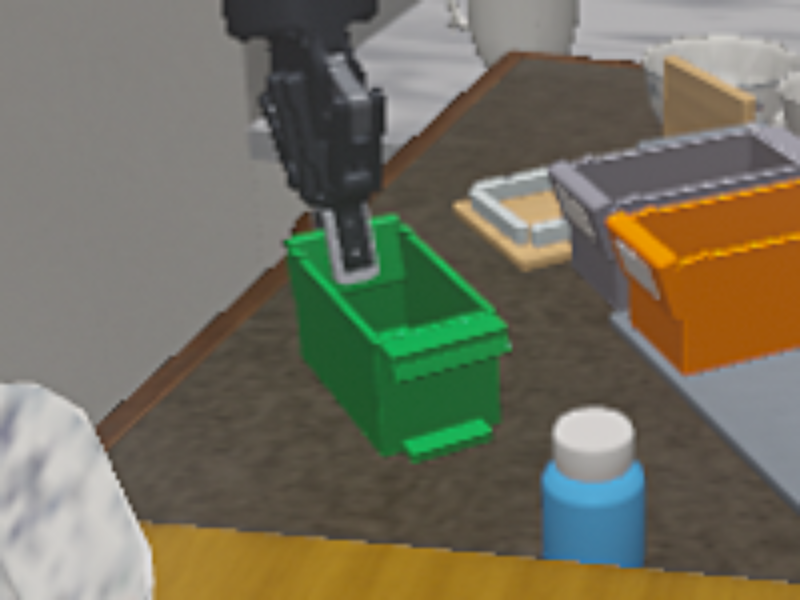

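{"op": "play_rows", "data": {
  "targets": [
    [[0, 0, -0.3], [0, 0.1, 0], 1],
    [[0, 0, -0.3], [0, 0.1, 0], 1],
    [[0, 0, -0.2], [0, 0, 0], 1],
    [[0, 0, -0.1], [0, 0, 0], 1],
    [[0, 0, 0], [0, 0, 0], 1]
  ]
}}

```text
clock: 10.85
tool_pos: [0.4207, -0.0341, 0.2096]
orientation: [0.143, 0.99, -0.0, 0.001]
force: [-0.6, 0.2, -2.7]
grip_width: 0.128
```

```bash
python3 tgt.py
```

```text
t 10.85 p [ 0.4207 -0.0341  0.2096] o [ 0.143  0.99  -0.     0.001] F [-0.6  0.2 -2.7] M [0.4 0.  0.1] w 0.128 jq [-0.19 -0.24  2.24 -0.32  1.1   1.52]
turn deg [  0.4   0.1 -85.9] bin c [ 0.4233 -0.1396  0.0069] nib rack [-0.1622 -0.0185  0.0535] foot rack [-0.1624 -0.0143  0.0126]
t 10.85 p [ 0.4207 -0.0341  0.2096] jq [-0.19 -0.24  2.24 -0.32  1.1   1.52] F [-0.6  0.2 -2.7] w 0.128
shift units [-0.1   0.53  4.75] turn units [-0.06  0.04  0.04]
```

{"op": "play_rows", "data": {
  "targets": [
    [[0, 0, -0.1], [0, 0, 0], 1],
    [[0, 0, -0.1], [0, 0, 0], 1],
    [[0, 0, 0], [0, 0, 0], 1]
  ]
}}

```text
clock: 11.1
tool_pos: [0.4214, -0.0341, 0.204]
orientation: [0.143, 0.99, -0.0, 0.002]
force: [0.2, 0.2, -3.1]
grip_width: 0.128
```

{"op": "play_rows", "data": {
  "targets": [
    [[0, 0, -0.1], [0, 0, 0], 1],
    [[0, 0, 0], [0, 0, 0], 1]
  ]
}}

```text
clock: 11.27
tool_pos: [0.4226, -0.0342, 0.2033]
orientation: [0.144, 0.99, -0.0, 0.003]
force: [0.0, -0.2, -3.8]
grip_width: 0.128
```

{"op": "play_rows", "data": {
  "targets": [
    [[0, 0, -0.1], [0, 0, 0], 1],
    [[0, 0, 0], [0, 0, 0], 1]
  ]
}}

```text
clock: 11.43
tool_pos: [0.4241, -0.0341, 0.2033]
orientation: [0.145, 0.989, -0.001, 0.005]
force: [0.0, -1.4, -3.2]
grip_width: 0.129
```

```bash
python3 tgt.py; python3 - <<'E'
from h import *
im=manip.get_image("side");cv2.imwrite("pics/s7.png",cv2.resize(im[150:300,100:300,::-1],None,fx=4,fy=4,interpolation=cv2.INTER_CUBIC))
E
```

```text
t 11.43 p [ 0.4241 -0.0341  0.2033] o [ 0.145  0.989 -0.001  0.005] F [ 0.  -1.4 -3.2] M [ 0.4 -0.  -0. ] w 0.129 jq [-0.19 -0.22  2.24 -0.32  1.08  1.53]
turn deg [  0.6  -0.4 -85.9] bin c [ 0.428  -0.1403  0.0009] nib rack [-0.1578 -0.0187  0.0477] foot rack [-0.1576 -0.0146  0.0067]
t 11.43 p [ 0.4241 -0.0341  0.2033] jq [-0.19 -0.22  2.24 -0.32  1.08  1.53] F [ 0.  -1.4 -3.2] w 0.129
shift units [-0.21  0.53  4.96] turn units [-0.03  0.12  0.04]
```

View pics/s7.png

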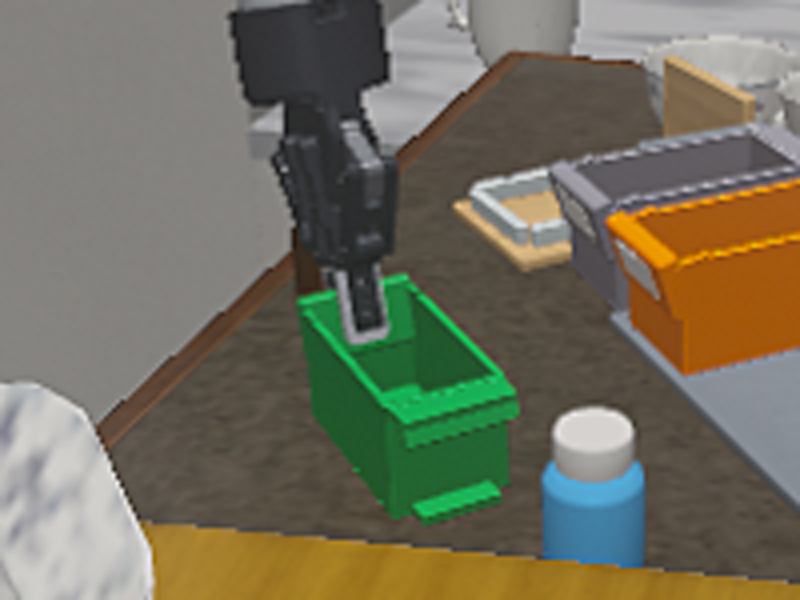

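```bash
python3 - <<'E'
from chk import *
c,Rb=chk()
for z in(0,.003,.006,.01):
    cc=c.copy();cc[2]=z
    Rf=R.from_euler('z',Rb.as_euler('zyx')[0])
    v=np.array([[.055,-.03,0],[.055,.03,0],[-.055,-.03,0],[.055,-.03,.06],[.055,.03,.06]])
    print(z,((proj("side",cc+Rf.apply(v))-[100,150])*4).round(0).tolist())
E
```

```text
t 11.48 p [ 0.4242 -0.0342  0.2033] o [ 0.144  0.989 -0.001  0.005] F [ 0.7 -0.6 -3.3] M [ 0.4 -0.   0. ] w 0.128 jq [-0.19 -0.22  2.24 -0.32  1.08  1.53]
turn deg [  0.6  -0.4 -85.9] bin c [ 0.4284 -0.1403  0.0009] nib rack [-0.1574 -0.0187  0.0477] foot rack [-0.1572 -0.0146  0.0068]
0 [[400.0, 515.0], [517.0, 480.0], [318.0, 409.0], [394.0, 402.0], [515.0, 370.0]]
0.003 [[400.0, 510.0], [517.0, 475.0], [317.0, 404.0], [394.0, 396.0], [514.0, 364.0]]
0.006 [[399.0, 504.0], [517.0, 470.0], [317.0, 399.0], [393.0, 390.0], [514.0, 359.0]]
0.01 [[399.0, 497.0], [517.0, 462.0], [316.0, 392.0], [393.0, 382.0], [514.0, 351.0]]
```

{"op": "play_rows", "data": {
  "targets": [
    [[0, 0, -0.2], [0, 0, 0], 1]
  ]
}}

```text
clock: 11.57
tool_pos: [0.4258, -0.0341, 0.202]
orientation: [0.145, 0.989, -0.002, 0.004]
force: [-35.3, 27.2, 77.8]
grip_width: 0.132
```

That is firm bench contact. I'll relax upward slightly, then release.

{"op": "play_rows", "data": {
  "targets": [
    [[0, 0, 0.05], [0, 0, 0], 1]
  ]
}}

```text
clock: 11.65
tool_pos: [0.4266, -0.034, 0.2051]
orientation: [0.146, 0.989, -0.002, 0.005]
force: [-0.3, 0.7, -2.9]
grip_width: 0.134
```

{"op": "play_rows", "data": {
  "targets": [
    [[0, 0, 0], [0, 0, 0], 0.3],
    [[0, 0, 0], [0, 0, 0], 0.3],
    [[0, 0, 0], [0, 0, 0], 0.3],
    [[0, 0, 0], [0, 0, 0], 0.3],
    [[0, 0, 0], [0, 0, 0], 0.3]
  ]
}}

```text
clock: 12.07
tool_pos: [0.4276, -0.0344, 0.2057]
orientation: [0.147, 0.989, -0.001, 0.007]
force: [0.3, 0.0, 0.1]
grip_width: 0.348
```

```bash
python3 - <<'E'
from chk import *
chk()
im=manip.get_image("side");cv2.imwrite("pics/s8.png",cv2.resize(im[150:300,100:300,::-1],None,fx=4,fy=4,interpolation=cv2.INTER_CUBIC))
im=manip.get_image("wrist");cv2.imwrite("pics/w8.png",im[:,:,::-1])
E
```

```text
t 12.07 p [ 0.4276 -0.0344  0.2057] o [ 0.147  0.989 -0.001  0.007] F [0.3 0.  0.1] M [ 0.1  0.  -0. ] w 0.348 jq [-0.18 -0.21  2.23 -0.33  1.08  1.54]
turn deg [  0.6  -0.8 -85.9] bin c [ 0.4325 -0.1415  0.0038] nib rack [-0.1535 -0.0194  0.0509] foot rack [-0.1531 -0.0154  0.0099]
```

View pics/s8.png

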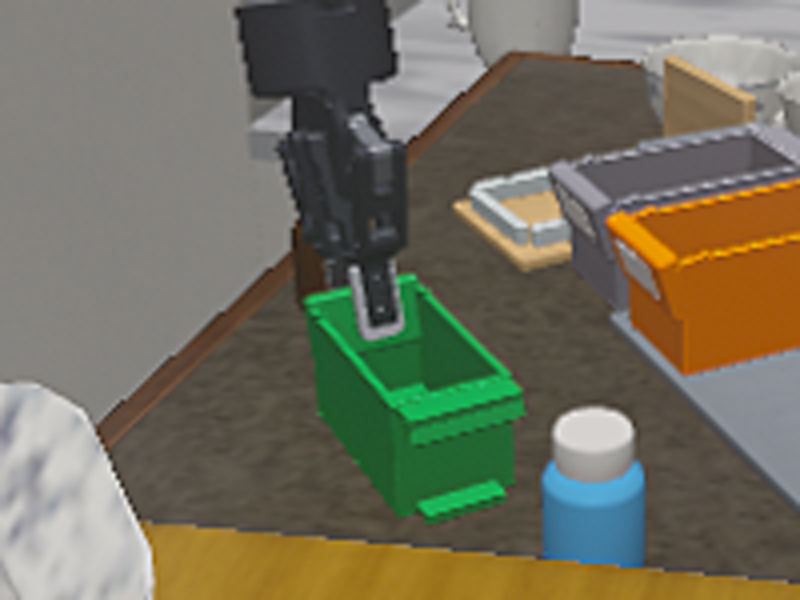

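View pics/w8.png

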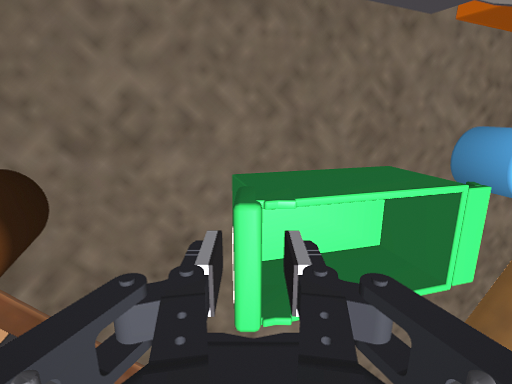

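The weight is off the wrist, and both pads are clear of the lip (pads at 213 and 293, lip at 247). I'll retreat along the tool axis.

{"op": "play_rows", "data": {
  "targets": [
    [[0, 0.06, 0.2], [0, 0, 0], 0.3],
    [[0, 0.12, 0.4], [0, 0, 0], 0.3],
    [[0, 0.18, 0.6], [0, 0, 0], 0.3],
    [[0, 0.2, 0.7], [0, 0, 0], 0.3],
    [[0, 0.2, 0.8], [0, 0, 0], 0.3],
    [[0, 0, 1], [0.5, 0, 0], 0.3],
    [[0, -0.5, 1], [0.5, 0, 0], -1],
    [[0, -0.5, 0.5], [0.5, 0, 0.5], -1]
  ]
}}

```text
clock: 12.83
tool_pos: [0.4227, -0.038, 0.3625]
orientation: [0.078, 0.997, 0.025, 0.002]
force: [0.5, -0.4, 1.0]
grip_width: 0.623
```

```bash
python3 - <<'E'
from chk import *
chk()
im=manip.get_image("top");cv2.imwrite("pics/t9.png",cv2.resize(im[120:320,150:400,::-1],None,fx=3,fy=3))
for c in("top","side"):
  if c=="side":
    im=manip.get_image(c);cv2.imwrite("pics/s9.png",cv2.resize(im[150:300,100:300,::-1],None,fx=4,fy=4,interpolation=cv2.INTER_CUBIC))
  for l in["green_bin","grip_lip","hook_nib","bottle","jar"]:
    for r in manip.mark_of(l,c)[:1]: print(c,l,round(r["confidence"],2),np.round(w(c,r["point"]),4))
E
```

```text
t 12.83 p [ 0.4227 -0.038   0.3625] o [0.078 0.997 0.025 0.002] F [ 0.5 -0.4  1. ] M [ 0.1 -0.  -0. ] w 0.623 jq [-0.23 -0.44  2.11 -0.15  1.43  1.31]
turn deg [  6.2   6.  -82.9] bin c [ 0.4285 -0.1158  0.1477] nib rack [-0.1543  0.0005  0.1845] foot rack [-0.1555  0.0101  0.1445]
top green_bin 0.78 [ 0.426  -0.1365  0.0014]
top grip_lip 0.62 [ 0.4317 -0.0766  0.0479]
top hook_nib 0.59 [ 0.4319 -0.212   0.0496]
top bottle 0.72 [ 0.4491  0.0317 -0.004 ]
top jar 0.51 [ 0.4587 -0.2703 -0.0026]
side green_bin 0.8 [ 0.4227 -0.1392 -0.0031]
side grip_lip 0.67 [ 0.429  -0.0813  0.0474]
side hook_nib 0.73 [ 0.4271 -0.2094  0.0465]
side bottle 0.87 [ 0.4466  0.0333 -0.0042]
side jar 0.8 [ 0.4574 -0.2676 -0.0016]
```

View pics/t9.png

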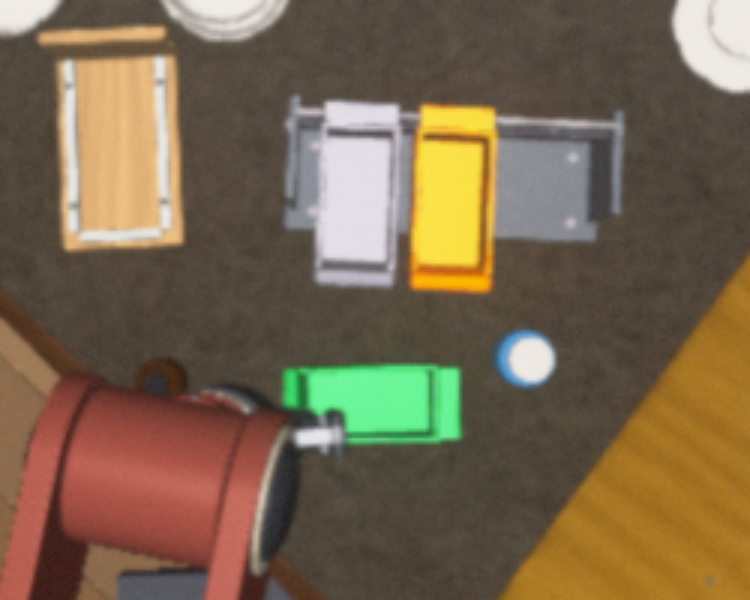

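View pics/s9.png

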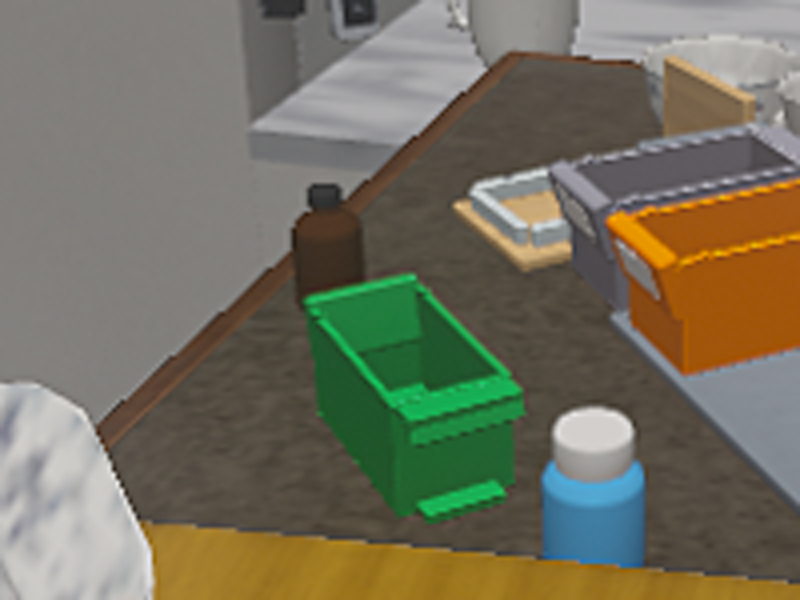

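The bin stands upright on the bench at about (0.427,-0.138), with its lip toward +y. The bottle and jar haven't moved. I'll turn the tool so the jaws go across the bin's sides.

```bash
python3 - <<'E'
from plan import *
delta([.427,-.138,.36],toolR(0,0))
E
```

```text
t 13.43 p [ 0.4222 -0.038   0.3573] jq [-0.23 -0.43  2.12 -0.15  1.43  1.32] F [-0.6 -0.4  0.4] w 0.998
shift units [ 0.16 -3.33  0.09] turn units [ 1.43  1.36 17.42]
```

{"op": "play_rows", "data": {
  "targets": [
    [[0, -0.2, 0.2], [0.6, 0, 0.5], -1],
    [[0, -0.3, 0], [0.6, 0, 1], -1],
    [[0, -0.3, 0], [0.6, 0, 1], -1],
    [[0, -0.3, 0], [0, 0, 1], -1],
    [[0, -0.3, 0], [0, 0, 1], -1],
    [[0, -0.3, 0], [0, 0, 1], -1],
    [[0, -0.3, 0], [0, 0, 1], -1],
    [[0, -0.3, 0], [0, 0, 1], -1]
  ]
}}

```text
clock: 14.1
tool_pos: [0.422, -0.1071, 0.361]
orientation: [-0.007, 0.933, 0.36, 0.005]
force: [-0.5, 0.7, 1.6]
grip_width: 0.998
```

{"op": "play_rows", "data": {
  "targets": [
    [[0, -0.3, 0], [0, 0, 1], -1],
    [[0, -0.3, 0], [0, 0, 1], -1],
    [[0, -0.3, 0], [0, 0, 1], -1],
    [[0, -0.2, 0], [0, 0, 1], -1],
    [[0, 0, 0], [0, 0, 1], -1],
    [[0, 0, 0], [0, 0, 1], -1],
    [[0, 0, 0], [0, 0, 1], -1],
    [[0, 0, 0], [0, 0, 1], -1]
  ]
}}

```text
clock: 14.77
tool_pos: [0.4221, -0.143, 0.3586]
orientation: [-0.009, 0.742, 0.67, 0.0]
force: [0.7, 0.5, -0.4]
grip_width: 1.003
```

```bash
python3 - <<'E'
from plan import *
delta([.427,-.138,.36],toolR(0,0))
im=manip.get_image("wrist");P=manip.camera_params("wrist");cv2.imwrite("pics/w10.png",im[:,:,::-1])
for l in["green_bin","grip_lip","hook_nib"]:
    for r in manip.mark_of(l,"wrist")[:1]: print(l,round(r["confidence"],2),np.round(w("wrist",r["point"],P),4))
E
```

```text
t 14.77 p [ 0.4221 -0.143   0.3586] jq [-0.5  -0.36  2.06  0.01  1.46 -0.39] F [ 0.7  0.5 -0.4] w 1.003
shift units [0.16 0.17 0.05] turn units [-0.16 -0.15  1.16]
green_bin 0.7 [ 0.4266 -0.1404  0.0038]
grip_lip 0.81 [ 0.4253 -0.0774  0.0493]
hook_nib 0.94 [ 0.4264 -0.2072  0.0466]
```

View pics/w10.png

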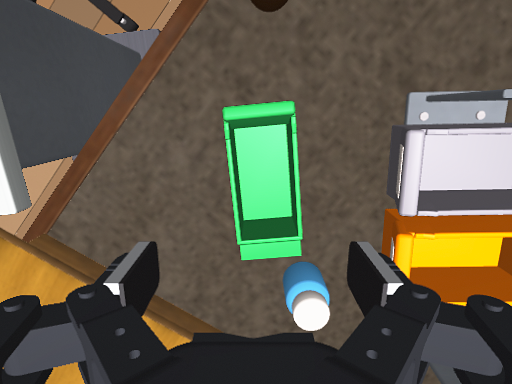

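```bash
python3 - <<'E'
from plan import *
from scipy.optimize import least_squares
P=manip.camera_params("wrist")
uv=np.array([(223.5,108),(294.5,101.5),(241,259.5),(301,256)])
m=np.array([[-68.7,-30,60.5],[-68.7,30,60.5],[71,-28.4,60],[71,28.4,60]])/1000
f=lambda v:(proj("wrist",app(pose(v[:2],v[2]),m),P)-uv).ravel()
s=least_squares(f,[.427,-.138,-1.57]);print(s.x,s.fun.round(1))
x,y,a=s.x
delta([x,y,.36],toolR(a+np.pi/2,0))
E
```

```text
[ 0.42817685 -0.13956254 -1.59378169] [-1.1 -0.9  1.  -0.9 -0.4  1.7  0.5  0.8]
t 14.97 p [ 0.4221 -0.1429  0.3587] jq [-0.5  -0.36  2.06  0.01  1.46 -0.39] F [ 0.3  0.3 -0.1] w 1.0
shift units [0.2  0.11 0.04] turn units [-0.16 -0.14  0.97]
```

{"op": "play_rows", "data": {
  "targets": [
    [[0.2, 0.1, 0], [-0.1, -0.1, 0.5], -1],
    [[0, 0, -0.5], [0, 0, 0.5], -1],
    [[0, 0, -0.6], [0, 0, 0], -1],
    [[0, 0, -0.6], [0, 0, 0], -1],
    [[0, 0, 0], [0, 0, 0], -1]
  ]
}}

```text
clock: 15.38
tool_pos: [0.4289, -0.1396, 0.308]
orientation: [-0.0, 0.716, 0.698, 0.001]
force: [-0.1, 0.2, -0.9]
grip_width: 0.999
```

```bash
python3 - <<'E'
from plan import *
delta([.4277,-.139,.195],toolR(-.02,0))
E
```

```text
t 15.38 p [ 0.4289 -0.1396  0.308 ] jq [-0.48 -0.3   2.1   0.    1.34 -0.46] F [-0.1  0.2 -0.9] w 0.999
shift units [-0.04  0.02 -3.77] turn units [-0.03  0.01  0.07]
```

{"op": "play_rows", "data": {
  "targets": [
    [[0, 0, -0.6], [0, 0, 0], -1],
    [[0, 0, -0.6], [0, 0, 0], -1],
    [[0, 0, -0.6], [0, 0, 0], -1],
    [[0, 0, -0.6], [0, 0, 0], -1],
    [[0, 0, -0.4], [0, 0, 0], -1],
    [[0, 0, 0], [0, 0, 0], -1]
  ]
}}

```text
clock: 15.88
tool_pos: [0.4305, -0.14, 0.2261]
orientation: [0.002, 0.719, 0.695, 0.002]
force: [-0.0, -0.1, -1.7]
grip_width: 0.998
```

```bash
python3 - <<'E'
from plan import *
delta([.4277,-.139,.195],toolR(-.02,0))
im=manip.get_image("wrist");P=manip.camera_params("wrist");cv2.imwrite("pics/w11.png",im[:,:,::-1])
E
```

```text
t 15.88 p [ 0.4305 -0.14    0.2261] jq [-0.48 -0.19  2.16  0.    1.17 -0.45] F [-0.  -0.1 -1.7] w 0.998
shift units [-0.09  0.03 -1.04] turn units [0.01 0.07 0.16]
```

View pics/w11.png

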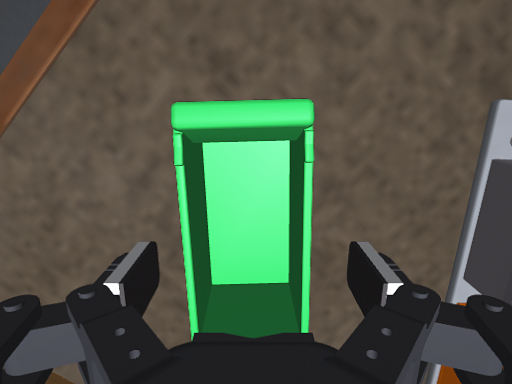

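The bin sits centred between the open jaws (walls at 187 and 309, pads at 157 and 348). I'll go down the last 30 mm and close.

{"op": "play_rows", "data": {
  "targets": [
    [[-0.1, 0, -0.5], [0, 0, 0.1], -1],
    [[0, 0, -0.4], [0, 0.1, 0], -1],
    [[0, 0, -0.2], [0, 0, 0], -1],
    [[0, 0, 0], [0, 0, 0], -1]
  ]
}}

```text
clock: 16.27
tool_pos: [0.4306, -0.1414, 0.1987]
orientation: [0.004, 0.717, 0.697, 0.0]
force: [1.3, 0.6, -0.5]
grip_width: 0.997
```

{"op": "play_rows", "data": {
  "targets": [
    [[0, 0, 0], [0, 0, 0], 1],
    [[0, 0, 0], [0, 0, 0], 1],
    [[0, 0, 0], [0, 0, 0], 1],
    [[0, 0, 0], [0, 0, 0], 1],
    [[0, 0, 0], [0, 0, 0], 1]
  ]
}}

```text
clock: 16.68
tool_pos: [0.4319, -0.1419, 0.2014]
orientation: [0.006, 0.717, 0.697, 0.001]
force: [-0.4, -0.2, -2.9]
grip_width: 0.692
```

```bash
python3 - <<'E'
from plan import *
delta([.4277,-.139,.195],toolR(-.02,0))
im=manip.get_image("wrist");P=manip.camera_params("wrist");cv2.imwrite("pics/w12.png",im[:,:,::-1])
E
```

```text
t 16.68 p [ 0.4319 -0.1419  0.2014] jq [-0.48 -0.14  2.16 -0.    1.11 -0.45] F [-0.4 -0.2 -2.9] w 0.692
shift units [-0.14  0.1  -0.21] turn units [0.08 0.1  0.09]
```

View pics/w12.png

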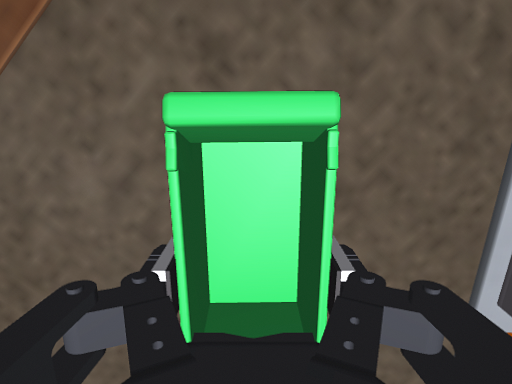

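```bash
python3 - <<'E'
from plan import *
from scipy.optimize import least_squares
P=manip.camera_params("wrist");s_,p,r=st()
uv=np.array([(163,96),(340,94),(209,303),(297,302),(164,124),(340,123)])
m=np.array([[-68.7,-30,60.5],[-68.7,30,60.5],[51,-26,4],[51,26,4],[-57.3,-30,64],[-57.3,30,64]])/1000
f=lambda v:(proj("wrist",app(pose(v[:2],v[2],v[3]),m),P)-uv).ravel()
s=least_squares(f,[.43,-.14,-1.57,0]);print(s.x,s.fun.round(1))
T=R.from_euler('z',s.x[2]); c=np.array([s.x[0],s.x[1],s.x[3]])
print("tool->bin origin in tool",r.inv().apply(c-p).round(4),"rel rot",np.degrees((r.inv()*T).as_euler('zyx')).round(1))
print("tool y az",np.degrees(np.arctan2(*r.as_matrix()[[1,0],1])), "tool z",r.as_matrix()[:,2].round(3))
E
```

```text
[ 4.32205346e-01 -1.39714765e-01 -1.59111098e+00 -1.26901128e-03] [-0.4 -3.   0.6 -2.4  1.5 -2.3 -1.5 -2.3 -1.3  4.2  1.2  3.7]
tool->bin origin in tool [ 0.0036 -0.0014  0.2026] rel rot [-179.6   -0.4 -179.5]
tool y az -1.5784731044742746 tool z [ 0.008 -0.007 -1.   ]
```

The side grip is good: the opening is 59 mm and the bin origin is about 3 mm off the tool axis. Lifting now.

{"op": "play_rows", "data": {
  "targets": [
    [[0, 0, 0.3], [0, 0, 0], 1],
    [[0, 0, 0.6], [0, 0, 0], 1],
    [[0, 0, 0.8], [0, 0, 0], 1],
    [[0, 0, 0.9], [0, 0, 0], 1],
    [[0, 0, 0.9], [0, 0, 0], 1],
    [[0, 0, 0.9], [0, 0, 0], 1],
    [[0, 0, 0.8], [0, 0, 0], 1],
    [[0, 0, 0.5], [0, 0, 0], 1]
  ]
}}

```text
clock: 17.4
tool_pos: [0.4263, -0.1389, 0.3749]
orientation: [-0.002, 0.717, 0.697, -0.002]
force: [1.5, 0.3, -3.1]
grip_width: 0.694
```

```bash
cat > dk.py <<'E'
from plan import *
D=np.array([.6495,.0642,.010]);DY=3.1562
Rt=toolR(DY+np.pi/2-2*np.pi+0.008,0)  # tool y az with bin az = tool y az - pi/2 
off=np.array([.003,0,.2026])
def tg(dz=0): return D+[0,0,dz]-Rt.apply(off)
E
python3 - <<'E'
from dk import *
print(tg(),Rt.as_matrix().round(3).tolist())
delta(tg(.15),Rt)
E
```

```text
[0.64650077 0.06413218 0.2126    ] [[1.0, 0.023, 0.0], [0.023, -1.0, 0.0], [0.0, 0.0, -1.0]]
t 17.4 p [ 0.4263 -0.1389  0.3749] jq [-0.48 -0.37  2.04 -0.    1.48 -0.45] F [ 1.5  0.3 -3.1] w 0.694
shift units [ 7.34  6.77 -0.41] turn units [ -0.06  -0.05 -17.42]
```

{"op": "play_rows", "data": {
  "targets": [
    [[0.3, 0.3, 0], [0, 0, -0.7], 1],
    [[0.4, 0.4, 0], [0, 0, -1], 1],
    [[0.4, 0.4, 0], [0, 0, -1], 1],
    [[0.4, 0.4, 0], [0, 0, -1], 1],
    [[0.4, 0.4, 0], [0, 0, -1], 1],
    [[0.4, 0.4, 0], [0, 0, -1], 1],
    [[0.5, 0.4, 0], [0, 0, -1], 1],
    [[0.5, 0.4, 0], [0, 0, -1], 1]
  ]
}}

```text
clock: 18.07
tool_pos: [0.5263, -0.0432, 0.3864]
orientation: [0.004, 0.914, 0.405, -0.001]
force: [0.2, -0.0, -2.4]
grip_width: 0.691
```

{"op": "play_rows", "data": {
  "targets": [
    [[0.5, 0.5, 0], [0, 0, -1], 1],
    [[0.5, 0.5, 0], [0, 0, -1], 1],
    [[0.5, 0.5, 0], [0, 0, -1], 1],
    [[0.5, 0.4, 0], [0, 0, -1], 1],
    [[0.5, 0.4, 0], [0, 0, -1], 1],
    [[0.4, 0.4, 0], [0, 0, -1], 1],
    [[0.4, 0.3, 0], [0, 0, -1], 1],
    [[0.2, 0.2, 0], [0, 0, -1], 1]
  ]
}}

```text
clock: 18.73
tool_pos: [0.635, 0.0602, 0.3874]
orientation: [0.003, 0.999, 0.051, -0.004]
force: [-0.7, -0.1, -2.2]
grip_width: 0.695
```

```bash
sed -i 's/+0.008,0)/-0.007,0)/' dk.py; python3 - <<'E'
from dk import *
delta(tg(.15),Rt)
E
```

```text
t 18.73 p [0.635  0.0602 0.3874] jq [-0.02  0.1   1.6  -0.01  1.46  1.45] F [-0.7 -0.1 -2.2] w 0.695
shift units [ 0.38  0.13 -0.83] turn units [ 0.06 -0.09 -1.07]
```

{"op": "play_rows", "data": {
  "targets": [
    [[0.3, 0.1, -0.3], [0, 0, -0.6], 1],
    [[0.1, 0, -0.5], [0.1, -0.1, -0.5], 1],
    [[0, 0, -0.5], [0, 0, 0], 1],
    [[0, 0, -0.5], [0, 0, 0], 1],
    [[0, 0, 0], [0, 0, 0], 1]
  ]
}}

```text
clock: 19.15
tool_pos: [0.6479, 0.0657, 0.3326]
orientation: [-0.002, 1.0, 0.001, 0.0]
force: [-1.4, 0.8, -3.9]
grip_width: 0.69
```

```bash
python3 - <<'E'
from dk import *
delta(tg(.1),Rt)
for c in("wrist","top","side"):
    im=manip.get_image(c);P=manip.camera_params(c)
    for l in["green_bin","grip_lip","dock"]:
        for r in manip.mark_of(l,c)[:1]: print(c,l,round(r["confidence"],2),np.round(w(c,r["point"],P),4))
    if c=="wrist":cv2.imwrite("pics/w13.png",im[:,:,::-1])
    if c=="side":cv2.imwrite("pics/s13.png",cv2.resize(im[120:260,180:380,::-1],None,fx=4,fy=4,interpolation=cv2.INTER_CUBIC))
    if c=="top":cv2.imwrite("pics/t13.png",cv2.resize(im[90:240,120:270,::-1],None,fx=4,fy=4,interpolation=cv2.INTER_CUBIC))
E
```

```text
t 19.15 p [0.6479 0.0657 0.3326] jq [-0.01  0.16  1.61  0.    1.36  1.55] F [-1.4  0.8 -3.9] w 0.69
shift units [-0.05 -0.05 -0.67] turn units [-0.05  0.01  0.06]
wrist green_bin 0.69 [0.6516 0.066  0.1379]
wrist grip_lip 0.87 [0.7077 0.0678 0.1806]
top green_bin 0.76 [0.6554 0.0662 0.1411]
top grip_lip 0.53 [ 0.5895 -0.2021  0.0023]
top dock 0.78 [ 0.6491  0.064  -0.0029]
side green_bin 0.66 [ 0.5831 -0.2091 -0.0019]
side grip_lip 0.63 [0.7142 0.0699 0.1856]
side dock 0.77 [ 0.648   0.0613 -0.0023]
```

View pics/w13.png

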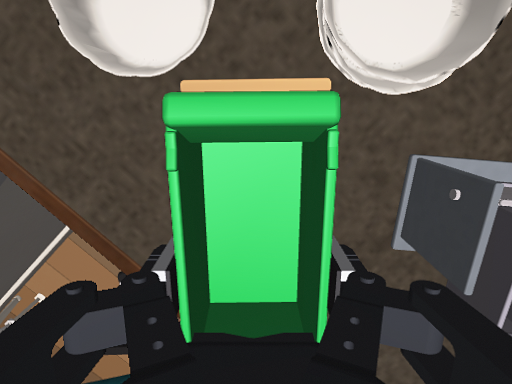

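View pics/s13.png

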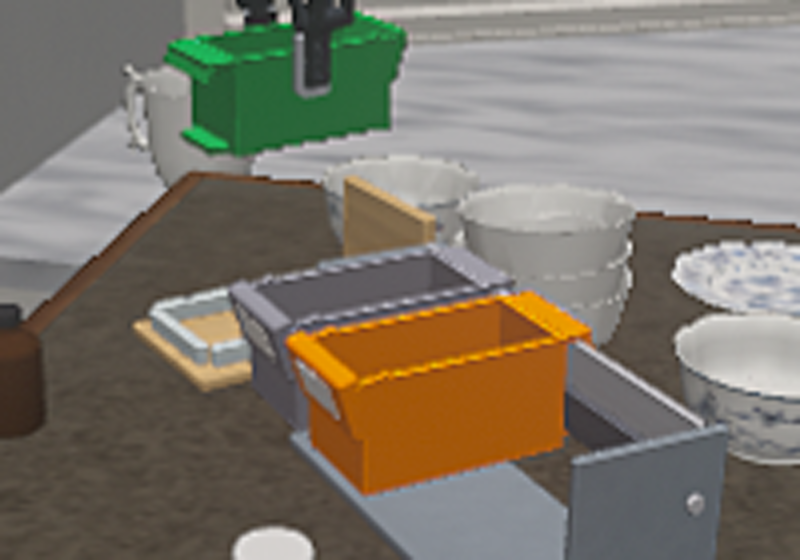

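View pics/t13.png

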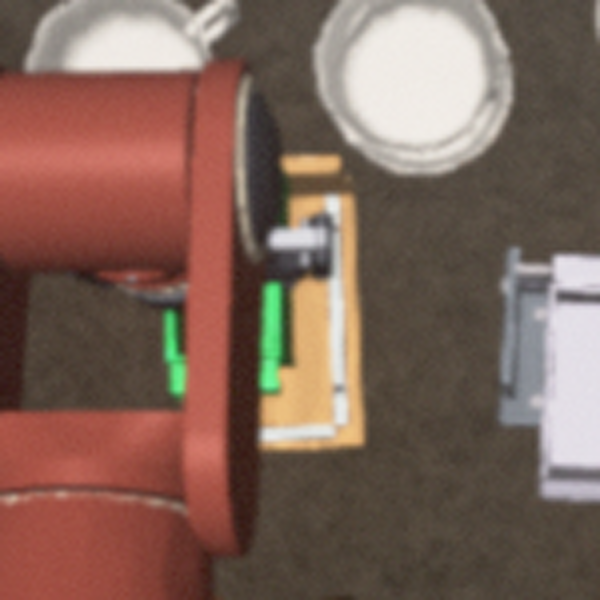

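```bash
python3 - <<'E'
from dk import *
from scipy.optimize import least_squares
P=manip.camera_params("wrist")
T=pose(D[:2],DY)
print(proj("wrist",app(T,np.array([[-74,50,84],[-74,-50,84],[-86,50,84],[-86,-50,84],[-86,50,10],[-86,-50,10]])/1000),P).round(1).tolist())
uv=np.array([(163,96),(340,94),(209,303),(297,302),(164,124),(340,123)])
m=np.array([[-68.7,-30,60.5],[-68.7,30,60.5],[51,-26,4],[51,26,4],[-57.3,-30,64],[-57.3,30,64]])/1000
f=lambda v:(proj("wrist",app(pose(v[:2],v[2],v[3]),m),P)-uv).ravel()
s=least_squares(f,[.65,.064,3.15,.12]);print(s.x)
im=manip.get_image("wrist");cv2.imwrite("pics/w14.png",cv2.resize(im[70:140,150:350,::-1],None,fx=4,fy=4,interpolation=cv2.INTER_CUBIC))
E
```

```text
[[329.6, 95.6], [182.3, 97.7], [330.4, 76.9], [181.1, 79.1], [311.1, 84.8], [199.4, 86.5]]
[0.65248648 0.06701933 3.1472787  0.13474783]
```

View pics/w14.png

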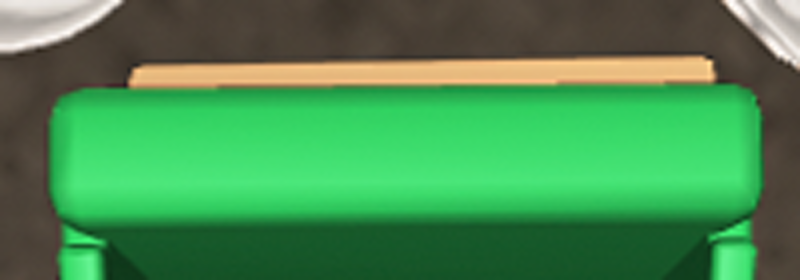

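In the wrist view the backstop lies at 182–329, against a prediction of 182–330, so the dock pose is confirmed to about 1 mm. I'll correct 3 mm and descend to just above the guides.

{"op": "play_rows", "data": {
  "targets": [
    [[-0.1, -0.1, -0.4], [0, 0, 0.1], 1],
    [[0, 0, -0.6], [0, 0, 0], 1],
    [[0, 0, -0.6], [0, 0, 0], 1],
    [[0, 0, -0.6], [0, 0, 0], 1],
    [[0, 0, -0.5], [0, 0, 0], 1],
    [[0, 0, 0], [0, 0, 0], 1]
  ]
}}

```text
clock: 20.3
tool_pos: [0.6448, 0.0616, 0.2517]
orientation: [-0.002, 1.0, 0.006, 0.006]
force: [-1.3, -0.2, -3.5]
grip_width: 0.69
```

```bash
python3 - <<'E'
from dk import *
delta(tg(.0),Rt)
im=manip.get_image("wrist");cv2.imwrite("pics/w15.png",im[:,:,::-1])
im=manip.get_image("side");cv2.imwrite("pics/s15.png",cv2.resize(im[120:260,180:380,::-1],None,fx=4,fy=4,interpolation=cv2.INTER_CUBIC))
E
```

```text
t 20.3 p [0.6448 0.0616 0.2517] jq [-0.02  0.24  1.68  0.    1.22  1.54] F [-1.3 -0.2 -3.5] w 0.69
shift units [ 0.06  0.08 -1.3 ] turn units [-0.04  0.13 -0.06]
```

View pics/w15.png

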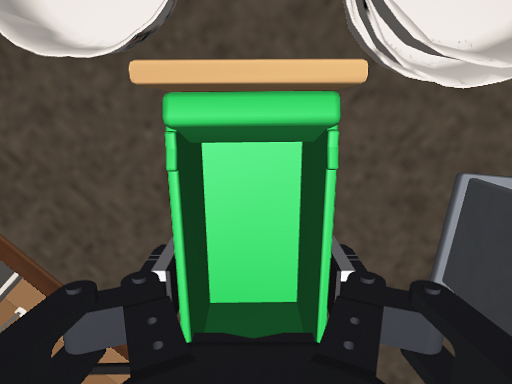

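View pics/s15.png

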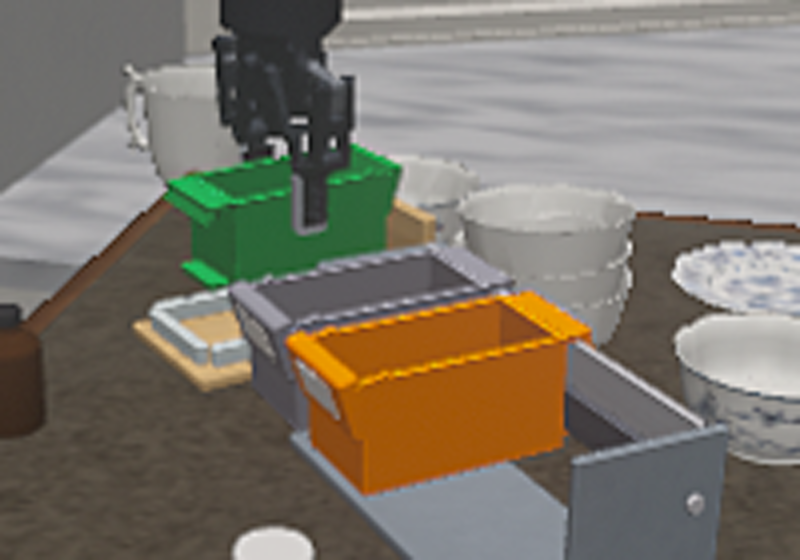

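```bash
python3 - <<'E'
from dk import *
from scipy.optimize import least_squares
P=manip.camera_params("wrist")
g=onz("wrist",[(130.5,83.5),(367.5,82.5)],.084,P);print("backstop front corners",g.round(4).tolist())
print("expected",app(pose(D[:2],DY),np.array([[-74,-50,84],[-74,50,84]])/1000).round(4).tolist())
uv=np.array([(163,96),(340,94),(209,303),(297,302),(164,124),(340,123)])
m=np.array([[-68.7,-30,60.5],[-68.7,30,60.5],[51,-26,4],[51,26,4],[-57.3,-30,64],[-57.3,30,64]])/1000
f=lambda v:(proj("wrist",app(pose(v[:2],v[2],v[3]),m),P)-uv).ravel()
s=least_squares(f,[.65,.064,3.15,.05]);print("bin",s.x.round(4))
E
```

```text
backstop front corners [[0.7232, 0.1161, 0.084], [0.7248, 0.015, 0.084]]
expected [[0.7228, 0.1153, 0.084], [0.7242, 0.0153, 0.084]]
bin [0.65   0.063  3.1589 0.0521]
```

Bin and dock agree to about 1.3 mm in y, 0 mm in x and 0.003 rad. I'll lower it between the guides.

{"op": "play_rows", "data": {
  "targets": [
    [[0, 0.05, -0.2], [0, 0.1, 0], 1],
    [[0, 0, -0.3], [0, 0, 0], 1],
    [[0, 0, -0.3], [0, 0, 0], 1],
    [[0, 0, -0.2], [0, 0, 0], 1],
    [[0, 0, 0], [0, 0, 0], 1]
  ]
}}

```text
clock: 20.82
tool_pos: [0.6478, 0.0633, 0.2274]
orientation: [-0.002, 1.0, 0.007, 0.008]
force: [-1.3, -0.9, -3.8]
grip_width: 0.692
```

```bash
python3 - <<'E'
from dk import *
delta(tg(.0),Rt)
P=manip.camera_params("wrist")
im=manip.get_image("wrist");cv2.imwrite("pics/w16.png",im[:,:,::-1])
uv=np.array([(163,96),(340,94),(209,303),(297,302),(164,124),(340,123)])
from scipy.optimize import least_squares
m=np.array([[-68.7,-30,60.5],[-68.7,30,60.5],[51,-26,4],[51,26,4],[-57.3,-30,64],[-57.3,30,64]])/1000
f=lambda v:(proj("wrist",app(pose(v[:2],v[2],v[3]),m),P)-uv).ravel()
s=least_squares(f,[.65,.064,3.15,.05]);print("bin",s.x.round(4))
E
```

```text
t 20.82 p [0.6478 0.0633 0.2274] jq [-0.02  0.27  1.68  0.    1.18  1.54] F [-1.3 -0.9 -3.8] w 0.692
shift units [-0.04  0.03 -0.49] turn units [-0.04  0.17 -0.07]
bin [0.6518 0.0645 3.1595 0.0246]
```

View pics/w16.png

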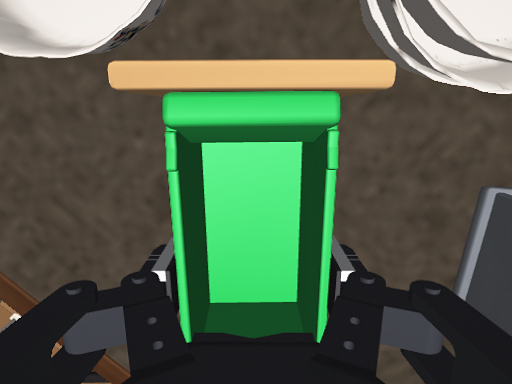

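{"op": "play_rows", "data": {
  "targets": [
    [[-0.07, 0, -0.15], [0, 0.15, 0], 1],
    [[0, 0, -0.15], [0, 0.05, 0], 1],
    [[0, 0, 0], [0, 0, 0], 1]
  ]
}}

```text
clock: 21.12
tool_pos: [0.646, 0.0633, 0.2191]
orientation: [-0.002, 1.0, 0.007, -0.001]
force: [-0.2, 1.3, -2.2]
grip_width: 0.691
```

```bash
cat > fw.py <<'E'
from dk import *
from scipy.optimize import least_squares
delta(tg(.0),Rt)
P=manip.camera_params("wrist")
uv=np.array([(163,96),(340,94),(209,303),(297,302),(164,124),(340,123)])
m=np.array([[-68.7,-30,60.5],[-68.7,30,60.5],[51,-26,4],[51,26,4],[-57.3,-30,64],[-57.3,30,64]])/1000
f=lambda v:(proj("wrist",app(pose(v[:2],v[2],v[3]),m),P)-uv).ravel()
s=least_squares(f,[.65,.064,3.15,.05]);print("bin",s.x.round(4))
E
python3 fw.py
```

```text
t 21.12 p [0.646  0.0633 0.2191] jq [-0.02  0.28  1.68  0.    1.18  1.54] F [-0.2  1.3 -2.2] w 0.691
shift units [ 0.02  0.03 -0.22] turn units [-0.04 -0.02 -0.07]
bin [0.6475 0.0645 3.1594 0.0164]
```

{"op": "play_rows", "data": {
  "targets": [
    [[0.03, 0, -0.1], [0, 0, 0], 1]
  ]
}}

```text
clock: 21.2
tool_pos: [0.6472, 0.0633, 0.2166]
orientation: [-0.002, 1.0, 0.007, -0.0]
force: [-0.4, 0.2, -2.5]
grip_width: 0.69
```

{"op": "play_rows", "data": {
  "targets": [
    [[0, 0, -0.08], [0, 0, 0], 1]
  ]
}}

```text
clock: 21.28
tool_pos: [0.6473, 0.0633, 0.2139]
orientation: [-0.002, 1.0, 0.007, -0.0]
force: [0.2, -0.8, -2.3]
grip_width: 0.693
```

{"op": "play_rows", "data": {
  "targets": [
    [[0, 0, -0.05], [0, 0, 0], 1]
  ]
}}

```text
clock: 21.37
tool_pos: [0.6473, 0.0633, 0.2122]
orientation: [-0.002, 1.0, 0.007, -0.0]
force: [0.1, -0.8, -1.7]
grip_width: 0.693
```

{"op": "play_rows", "data": {
  "targets": [
    [[0, 0, -0.05], [0, 0, 0], 1]
  ]
}}

```text
clock: 21.45
tool_pos: [0.6475, 0.0633, 0.2107]
orientation: [-0.002, 1.0, 0.007, -0.0]
force: [-0.3, 0.9, 3.4]
grip_width: 0.689
```

{"op": "play_rows", "data": {
  "targets": [
    [[0, 0, -0.05], [0, 0, 0], 1]
  ]
}}

```text
clock: 21.53
tool_pos: [0.6477, 0.0633, 0.2107]
orientation: [-0.002, 1.0, 0.007, -0.001]
force: [-7.6, 1.2, 12.3]
grip_width: 0.689
```

Contact force is rising to 12 N at the expected height, so the bin is seated on the dock floor. I'll relax and open.

{"op": "play_rows", "data": {
  "targets": [
    [[0, 0, 0.03], [0, 0, 0], 1],
    [[0, 0, 0], [0, 0, 0], -0.8],
    [[0, 0, 0], [0, 0, 0], -0.8],
    [[0, 0, 0], [0, 0, 0], -0.8],
    [[0, 0, 0], [0, 0, 0], -1],
    [[0, 0, 0], [0, 0, 0], -1]
  ]
}}

```text
clock: 22.03
tool_pos: [0.6495, 0.0633, 0.2149]
orientation: [-0.002, 1.0, 0.007, 0.003]
force: [0.5, -0.8, -0.4]
grip_width: 1.002
```

```bash
python3 - <<'E'
from dk import *
delta(tg(.0),Rt)
im=manip.get_image("wrist");cv2.imwrite("pics/w17.png",im[:,:,::-1])
im=manip.get_image("side");cv2.imwrite("pics/s17.png",cv2.resize(im[120:260,180:380,::-1],None,fx=4,fy=4,interpolation=cv2.INTER_CUBIC))
E
```

```text
t 22.03 p [0.6495 0.0633 0.2149] jq [-0.02  0.29  1.68  0.    1.17  1.54] F [ 0.5 -0.8 -0.4] w 1.002
shift units [-0.1   0.03 -0.08] turn units [-0.04  0.06 -0.07]
```

View pics/w17.png

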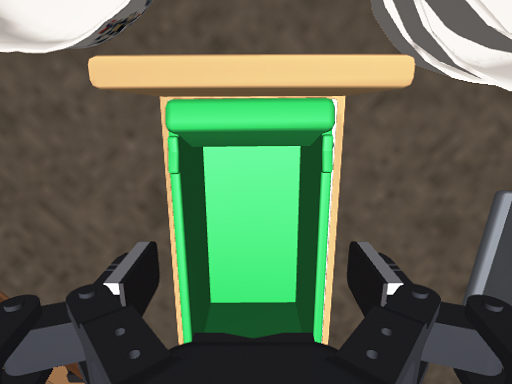

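View pics/s17.png

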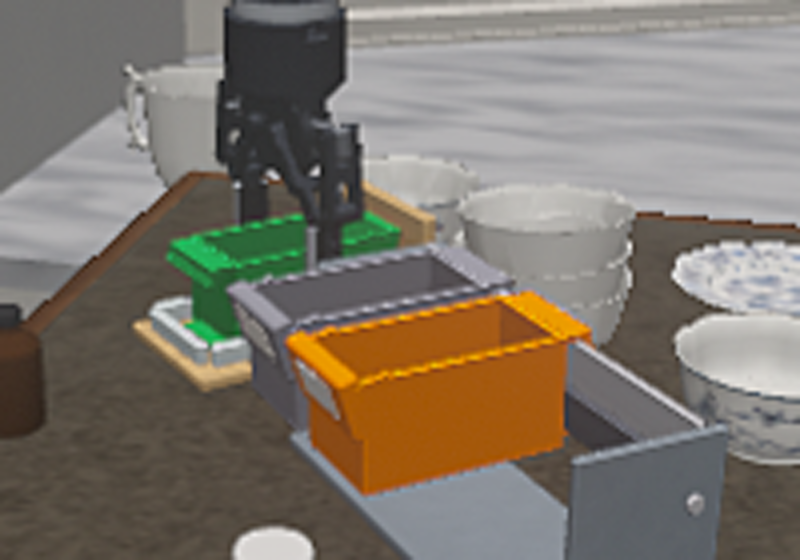

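The bin sits between the guides and is released, with pads clear on both sides (157 and 348, walls at 180 and 330). I'll back straight up.

{"op": "play_rows", "data": {
  "targets": [
    [[0, 0, 0.2], [0, 0, 0], -1],
    [[0, 0, 0.4], [0, 0, 0], -1],
    [[0, 0, 0.6], [0, 0, 0], -1],
    [[0, 0, 0.8], [0, 0, 0], -1],
    [[0, 0, 0.8], [0, 0, 0], -1],
    [[0, 0, 0.8], [0, 0, 0], -1],
    [[0, 0, 0.4], [0, 0, 0], -1],
    [[0, 0, 0], [0, 0, 0], -1]
  ]
}}

```text
clock: 22.8
tool_pos: [0.6476, 0.0633, 0.3438]
orientation: [-0.002, 1.0, 0.007, 0.002]
force: [0.7, -0.1, 0.5]
grip_width: 1.001
```

```bash
python3 - <<'E'
from dk import *
delta(tg(.0),Rt)
T=pose(D[:2],DY)
for c in("wrist","side"):
    im=manip.get_image(c);P=manip.camera_params(c)
    for l in["green_bin","grip_lip","hook_nib","grey_bin","orange_bin","bottle","jar"]:
        for r in manip.mark_of(l,c)[:1]:
            x=w(c,r["point"],P);print(c,l,round(r["confidence"],2),x.round(4),"dock",((x-T[1])@T[0]).round(4))
    if c=="wrist":cv2.imwrite("pics/w18.png",im[:,:,::-1])
    else:cv2.imwrite("pics/s18.png",cv2.resize(im[120:300,160:380,::-1],None,fx=3.5,fy=3.3,interpolation=cv2.INTER_CUBIC))
E
```

```text
t 22.8 p [0.6476 0.0633 0.3438] jq [-0.02  0.15  1.61  0.    1.38  1.54] F [ 0.7 -0.1  0.5] w 1.001
shift units [-0.04  0.03 -4.37] turn units [-0.04  0.05 -0.07]
wrist green_bin 0.28 [0.5794 0.0623 0.057 ] dock [0.0701 0.0009 0.057 ]
wrist grip_lip 0.95 [0.7066 0.0665 0.0574] dock [-0.0571 -0.0015  0.0574]
wrist hook_nib 0.6 [0.5799 0.0638 0.0585] dock [ 0.0696 -0.0006  0.0585]
wrist grey_bin 0.84 [ 0.59   -0.1305  0.0611] dock [0.0623 0.1938 0.0611]
wrist bottle 0.41 [0.4478 0.0296 0.0029] dock [0.2022 0.0316 0.0029]
side green_bin 0.65 [0.6451 0.0628 0.0069] dock [0.0044 0.0013 0.0069]
side grip_lip 0.69 [0.7108 0.0648 0.0571] dock [-0.0614  0.0003  0.0571]
side hook_nib 0.57 [0.5785 0.0664 0.0542] dock [ 0.0709 -0.0033  0.0542]
side orange_bin 0.96 [ 0.5867 -0.2091  0.0575] dock [0.0668 0.2724 0.0575]
side bottle 0.57 [ 0.4487  0.0321 -0.0054] dock [ 0.2012  0.0292 -0.0054]
side jar 0.7 [ 0.4556 -0.2656 -0.0006] dock [ 0.1987  0.327  -0.0006]
```

View pics/w18.png

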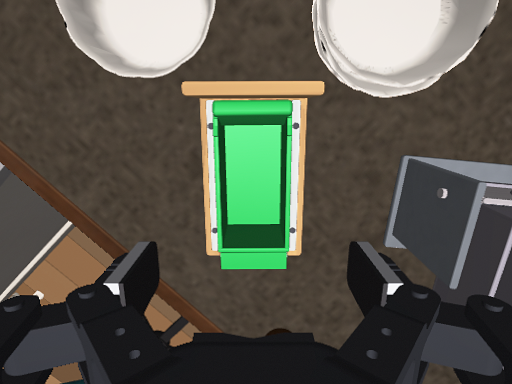

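View pics/s18.png

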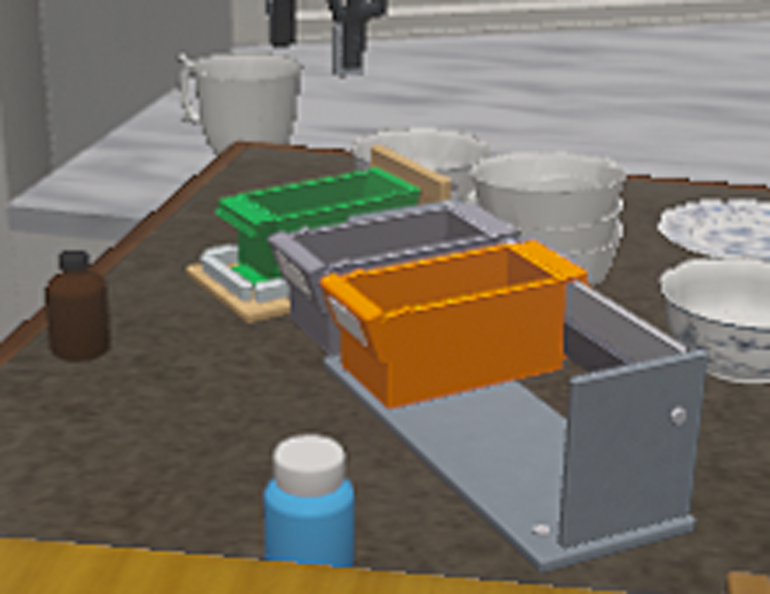

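The bin is seated flat between the guides (213–293, 100–268) with its lip at the backstop, and the other items are unmoved. I'm handing in.

```bash
python3 - <<'E'
from rig import manip
s=manip.get_state();print(s["force"],s["clock"])
print(manip.finish_job())
E
```

```text
[ 0.32425274  0.11808843 -0.4123042 ] 23.6
the job is handed in; nothing more can be done
None
```

The green bin is parked in the dock and released, with its lip toward the backstop. I handed the job in at 23.6 s; no verdict came back.

I gripped the bin by its front lip and tilted it about 23° front-up around the ledge, so the foot came out from under the keeper strip. I then lifted the hook off, stood the bin on the bare bench turned 90°, and released it. After that I took it across both sides, turned it another 90°, lowered it between the dock guides and opened the gripper.

**Last checks before hand-in:**
- **Position:** Lip and hook sit at about -57 to -61 mm and +70 mm in the dock frame, and within about 3 mm sideways. The side camera put the bin's origin 4 mm off in x and 1 mm off in y, at 7 mm height, against a required 6 to 14 mm. Those readings are good to about 4 mm. The floor contact felt on lowering came within 2 mm of the expected height.
- **Robot:** It was well clear above the bin, with wrist force near zero.
- **Other items:** The grey and orange bins, bottle and jar were all within about 5 mm of their starting readings.

**Checks that went wrong or disagreed:**
- **Bench put-down:** One downward step after the bin had already touched pressed harder than intended. The wrist force read 78 N along z (about 90 N in total, against the 120 N limit) for one row. I relaxed it at once and the bin stayed upright.
- **Wrist camera:** Its final green-bin origin reading, at low confidence (0.28), landed on the hook end. I ignored it because the pictures and the other points agreed with each other.

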